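# Load the glow-plug relays into the feed rail

## Task

Load both orange relays into the tilted feed rail: set each one upright on the open upper tray with its plug nose pointing downhill and let it slide into the covered part, until both rest one behind the other down at the stop, noses downhill. The blue relay is another type: leave it where it lies on the bench.

Things in the scene. Friction and masses are not known exactly. Their poses are not given: they have to be found in the camera images.
- relay_a (a point): Orange relay, loose, about 90 g: black box 44 x 36 mm with orange lid, 40 tall in all; an orange plug nose, 24 wide, sticks out 16 mm from one end (60 mm long in all). Point: its centre, half-way along the 60 mm, 20 mm above its underside. x: along its length to the nose; y: across its 36 mm width (grip it so); z: up to the lid. Starts upright on the bench.
- relay_b (a point): Second orange relay, the same as relay_a in every way, point and axes too.
- relay_blue (a point): Blue relay, same size and shape but with blue lid and nose: leave it alone. Point and axes as relay_a. (Also on the bench: a screwdriver to the right of the rail, and a drinks can 115 mm tall beyond the relays at the far left.)
- rail_load (a point): Mid floor of the rail tray. x uphill, y across, z square to floor. Slope 25 deg down towards robot, slippery: a relay let go slides down. Tray: 60 mm downhill to 50 uphill of here; guide walls 10 mm high, 44 apart at the low end, 60 here, 76 at the top. They funnel into a tube 130 long, 44 wide, 46 high inside (outside 49), roof slot 20 wide, yellow stop 190 mm downhill of here; holds 2.
There are look-alikes about, which are no part of the job. Leave any red or turquoise look-alike of the part that bears relay_a alone. What is shaped like the part that bears relay_b but turquoise is not meant.

How it is judged (in metres and radians):
On the way:
1. one orange relay has slid down the rail to the stop, nose downhill (((x of relay_a in the frame of rail_load between -0.175 and -0.145 m and y of relay_a in the frame of rail_load between -0.012 and 0.012 m and z of relay_a in the frame of rail_load between 0.01 and 0.032 m and x of rail_load in the frame of relay_a below -0.05 m and z of rail_load in the frame of relay_a below -0.01 m and angle between the x axis of relay_a and the x axis of rail_load, either way round below 0.2 rad) or (x of relay_b in the frame of rail_load between -0.175 and -0.145 m and y of relay_b in the frame of rail_load between -0.012 and 0.012 m and z of relay_b in the frame of rail_load between 0.01 and 0.032 m and x of rail_load in the frame of relay_b below -0.05 m and z of rail_load in the frame of relay_b below -0.01 m and angle between the x axis of relay_b and the x axis of rail_load, either way round below 0.2 rad))), for 0.2 s.
At the end, for the whole second after the job is handed in: Both orange relays lie at rest in the covered tube, one behind the other against the stop (to within 15 mm), upright, noses downhill (within 11 degrees of the rail) (x of relay_a in the frame of rail_load between -0.175 and -0.085 m and y of relay_a in the frame of rail_load between -0.012 and 0.012 m and z of relay_a in the frame of rail_load between 0.01 and 0.032 m and x of rail_load in the frame of relay_a below -0.05 m and z of rail_load in the frame of relay_a below -0.01 m and angle between the x axis of each of relay_a, relay_b and the x axis of rail_load, either way round below 0.2 rad and x of relay_b in the frame of rail_load between -0.175 and -0.085 m and y of relay_b in the frame of rail_load between -0.012 and 0.012 m and z of relay_b in the frame of rail_load between 0.01 and 0.032 m and x of rail_load in the frame of relay_b below -0.05 m and z of rail_load in the frame of relay_b below -0.01 m and linear speed of each of relay_a_body, relay_b_body below 0.02 m/s); the robot touches nothing.
It fails at once if the blue relay is moved more than 30 mm (distance of relay_blue from where it was at the start of the episode above 0.03 m).
It also fails if it takes over 61 s, if anything falls off the work surface, if the arm or the gripper's body presses on something with over 40 N, if the wrist force passes 120 N, or if a joint passes its speed limit or range.

## Robot

A 6-joint arm with a two-finger parallel gripper is mounted at the origin on the work surface. World frame = base frame: x ahead of the robot, y to its left, z up, the work surface at z = 0. Lengths are in mm, angles in rad, forces in N, time in s.
With the tool pointing down it reaches from about 225 to 875 mm from the base axis. Payload 3.4 kg.
Tool frame: the origin (TCP) lies on the mounting face of the last link; the fingertips stand 173 mm ahead of it and the grasp point (between the pads) lies 155 mm ahead of it (env.tips_ahead is the distance from the TCP to the fingertips, in mm); z points along the fingers, x is the direction in which the jaws open and shut, and the axes are right-handed (so a half turn about z gives the same grasp; the last joint's range is limited). The gripper opens to 85 mm and grips with 20 to 120 N. Pads are 22 mm wide; open, the fingers measure 114 mm over their backs; the gripper's body (76 mm by 85 mm) begins 54 mm behind the grasp point. The pads swing forward as they close: fully open they stand 13 mm farther back than shut.
Start: joints at [-0.121, 0.276, 1.505, -0, 1.361, -0.121], TCP at [575.017, -0.007, 404.728] pointing down, gripper open.
Joint ranges: [-2.89, 2.89], [-0.75, 2.08], [0.22, 2.7], [-1.18, 4.32], [0.11, 2.71], [-2.7, 2.7]. Speed limits (rad/s): [2.57, 2.57, 3.14, 3.14, 3.14, 3.14].

## Interface

Orientations are given as a unit quaternion [x, y, z, w].
In Python, from workcell import env gives the robot as it stands.
- The arm moves only by the shell command python3 -m crank 'ROWS'. ROWS is JSON, a list of rows, each a list of 7 numbers: the opening, from -1 (shut) to 1 (fully open), then the shift along the tool's x, y, z in cm, then the turn, a rotation vector about the tool's x, y, z in rad. A call has 1 to 12 rows; each row shifts and turns the pose as measured when the row begins, along the tool's axes as they then stand; what a row does not reach is not made up. A row lasts 1/12 s, in which the tool goes at most 41.7 mm and 7.16 degrees, less where a joint would pass 70% of its speed; a pose out of reach is approached as far as the arm can. A call with a gripper value outside its range is refused whole. The fingers move at their own pace and stop on an object; the grip force is fixed at half the most. Time passes only in rows, so rows that do not move let the fingers close. It gives the time, the measured TCP pose, the force and the opening at its end, in the units of the state.
- env.sense(): the state, without advancing time (a new reading comes with each control period).
- env.get_image(name): name is "scene" or "side" or "wrist"; returns the picture (400x640x3 uint8, red, green, blue); there is no depth.
- env.camera_model(name): a dict with "fx", "fy", "cx", "cy" (pixels), "world_to_cam" (4x4, takes a point from world to camera coordinates); the wrist camera has in their place "T_tool_cam" (4x4, takes a point from camera to tool coordinates, whose origin is the TCP and whose axes are the tool frame's). Camera axes: x right, y down, z forward; pixel columns grow to the right and rows downward; lengths in mm; the calibration is good to about 2 mm. A picture is of the moment at which its call begins: read the wrist's pose just before it. camera_model takes no time and is no camera call.
- env.hand_in(): hands the job in, once; it reports no verdict.
The state is a dict: "clock": time; "joints": joint angles; "dq": joint speeds; "joint_efforts": joint torques, N m; "tool_pos": TCP position; "eef_rot": TCP orientation; "ft_force": force on the tool from outside, world axes, zero at the start; "moment": the same for the moment, N m; "opening": finger opening in mm.
Only numpy, scipy, OpenCV 4.12 (cv2) and the standard library are available. Lean on these libraries where they do the work, as an engineer would, in place of code of your own. Each camera call takes 0.05 s, during which the arm holds its last target.

## Working session

There is one attempt and no reset: what is moved stays moved. The work goes in short steps, Python scripts to look and compute and a shell command to move; the robot and the scene stay as the last step left them, time stands still between calls to the robot, and variables do not carry over. Pictures are saved under pics/ and viewed, and the job is handed in when it is done.

```bash
mkdir -p pics; ls; python3 - <<'E'
from workcell import env
import cv2,json
import numpy as np
print(env.sense())
for n in ["scene","side","wrist"]:
    im=env.get_image(n); cv2.imwrite(f"pics/{n}0.png",im[:,:,::-1])
    m=env.camera_model(n); print(n,{k:np.round(np.array(v),3).tolist() for k,v in m.items()})
E
```

```text
pics
{'clock': 0.0, 'joints': array([-1.21045992e-01,  2.76603160e-01,  1.50614982e+00, -1.00972850e-05,
        1.36073985e+00, -1.21014448e-01]), 'dq': array([-5.83221455e-04, -3.19991756e-03, -7.63343977e-05, -1.21898216e-04,
       -1.35138517e-03, -7.60036488e-04]), 'joint_efforts': array([ 6.20495921e-04, -4.16768074e+01, -2.45808578e+01, -1.52056768e-04,
        1.11346930e-02,  1.69860516e-05]), 'tool_pos': array([ 5.74775994e+02, -6.48755616e-03,  4.03828124e+02]), 'eef_rot': array([ 9.99999549e-01, -1.47145501e-05, -9.43735879e-04, -1.09808516e-04]), 'ft_force': array([ 0.06053025, -0.40266157, -0.15887822]), 'moment': array([ 0.03048424, -0.01553117, -0.01975538]), 'opening': 85.69004393824994}
scene {'fx': 426.936, 'fy': 426.936, 'cx': 318.972, 'cy': 200.172, 'world_to_cam': [[0.864, 0.504, -0.011, -505.675], [0.391, -0.684, -0.615, -78.138], [-0.317, 0.527, -0.788, 969.668], [0.0, 0.0, 0.0, 1.0]]}
side {'fx': 368.446, 'fy': 368.446, 'cx': 320.754, 'cy': 201.415, 'world_to_cam': [[0.993, -0.118, 0.007, -514.147], [-0.063, -0.583, -0.81, 174.695], [0.099, 0.804, -0.587, 629.508], [0.0, 0.0, 0.0, 1.0]]}
wrist {'fx': 355.798, 'fy': 355.798, 'cx': 317.512, 'cy': 199.004, 'T_tool_cam': [[1.0, -0.001, 0.002, 1.075], [0.001, 0.954, 0.301, -75.472], [-0.002, -0.301, 0.954, 31.144], [0.0, 0.0, 0.0, 1.0]]}
```

View pics/scene0.png

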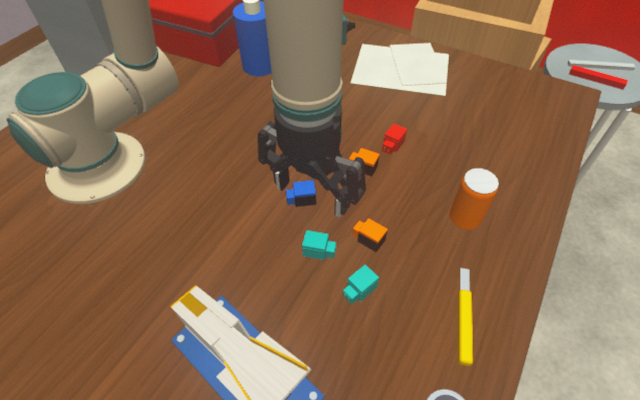

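View pics/side0.png

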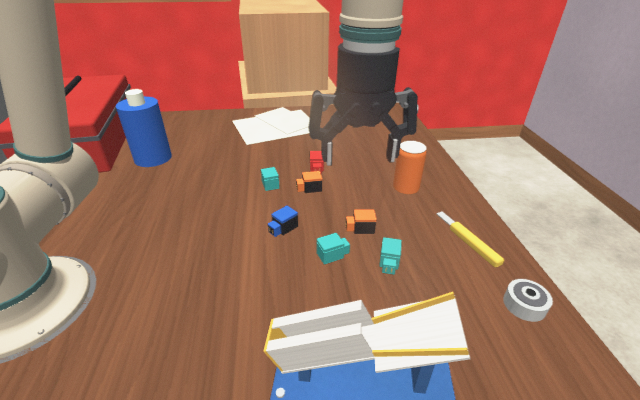

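View pics/wrist0.png

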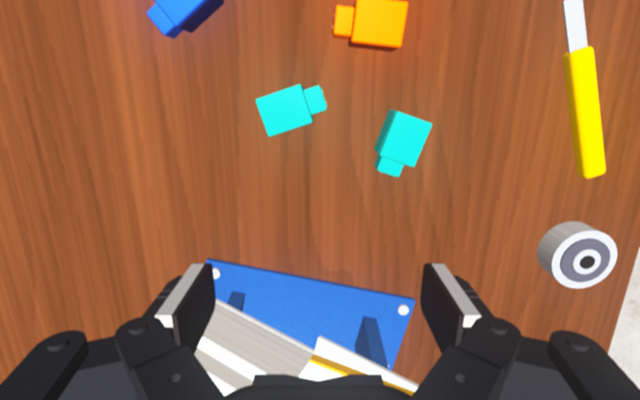

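The scene shows the two orange relays at scene (370,234) and (367,160), with their noses roughly towards -x. Blue is at (302,194) and the rail is at the lower left (tray ~(265,355)). I'll zoom in on the rail and measure.

```bash
python3 - <<'E'
import cv2
a=cv2.imread("pics/scene0.png")[270:400,160:330]; b=cv2.imread("pics/side0.png")[285:400,255:480]
cv2.imwrite("pics/za.png",cv2.resize(a,None,fx=4,fy=4,interpolation=2)); cv2.imwrite("pics/zb.png",cv2.resize(b,None,fx=3.5,fy=3.5,interpolation=2))
E
```

```text
(no output)
```

View pics/za.png

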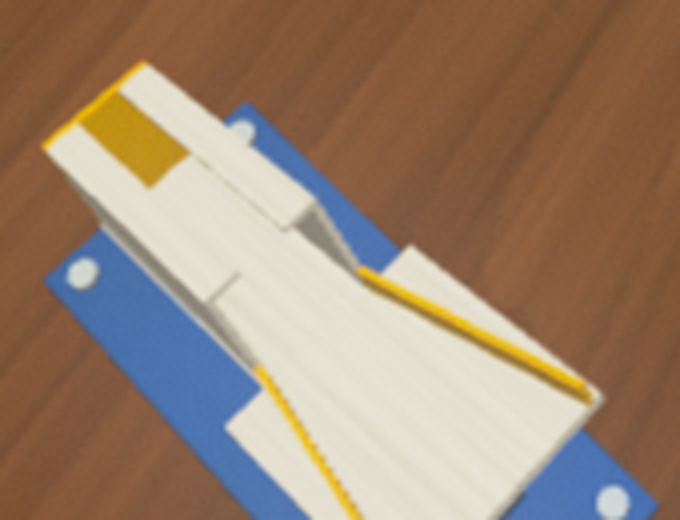

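View pics/zb.png

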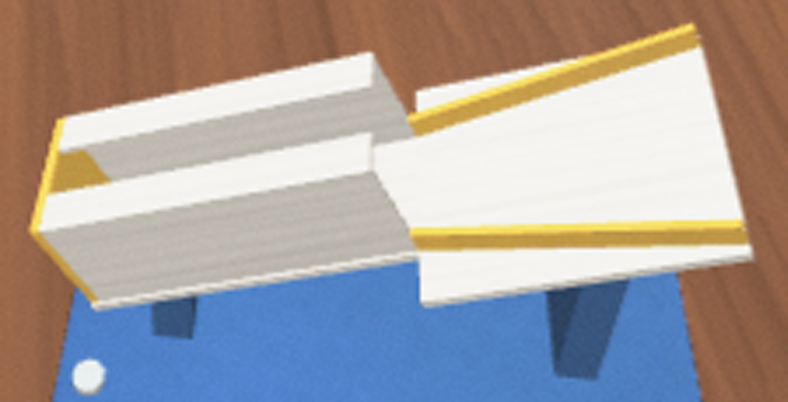

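```bash
cat > h.py <<'E'
import numpy as np,cv2
from workcell import env
from scipy.spatial.transform import Rotation as R
def P(n):
    m=env.camera_model(n); K=np.array([[m["fx"],0,m["cx"]],[0,m["fy"],m["cy"]],[0,0,1]]); return K@np.array(m["world_to_cam"])[:3]
def tri(a,b,n1="scene",n2="side"):
    X=cv2.triangulatePoints(P(n1),P(n2),np.float64(a).reshape(2,1),np.float64(b).reshape(2,1))[:,0]; X=X[:3]/X[3]
    e=[np.linalg.norm((lambda q:q[:2]/q[2])(P(n)@np.r_[X,1])-p) for n,p in((n1,a),(n2,b))]
    return X,e
def ray(n,uv,z,s=None):
    m=env.camera_model(n); d=np.array([(uv[0]-m["cx"])/m["fx"],(uv[1]-m["cy"])/m["fy"],1])
    if n=="wrist":
        T=np.eye(4);T[:3,:3]=R.from_quat(s["eef_rot"]).as_matrix();T[:3,3]=s["tool_pos"];T=T@np.array(m["T_tool_cam"])
    else: T=np.linalg.inv(np.array(m["world_to_cam"]))
    o=T[:3,3];d=T[:3,:3]@d
    return o+d*(z-o[2])/d[2]
E
python3 - <<'E'
from h import *
za=lambda x,y:(x/4+160-.4,y/4+270-.4); zb=lambda x,y:(x/3.5+255-.4,y/3.5+285-.4)
L=[("lowfar",(146,62),(60,118)),("lownear",(43,147),(35,233)),("upfar",(316,203),(374,52)),("upnear",(208,303),(373,170)),("upnear_in",(240,272),(373,133)),
("wallfar_up",(592,390),(695,25)),("wallfar_lo",(358,268),(412,115)),("wallnear_lo",(260,367),(412,230)),("trayfarlo",(410,246),(418,92)),("traynearlo",(228,427),(422,303)),("trayfarup",(603,400),(699,42))]
D={}
for n,a,b in L:
    X,e=tri(za(*a),zb(*b)); D[n]=X; print(n,X.round(1),np.round(e,2))
d=D["upfar"]-D["lowfar"]; d2=D["upnear"]-D["lownear"]
for v in(d,d2): print(np.linalg.norm(v),np.degrees(np.arctan2(v[2],np.hypot(v[0],v[1]))),np.degrees(np.arctan2(v[1],v[0])))
# relays
for n in("scene","side","wrist"):
    im=cv2.imread(f"pics/{n}0.png"); h=cv2.cvtColor(im,cv2.COLOR_BGR2HSV)
    m=cv2.inRange(h,(11,200,120),(19,255,255)) 
    k,l,s,c=cv2.connectedComponentsWithStats(m)
    for i in range(1,k):
        if s[i,4]>40: print(n,s[i],c[i].round(1), im[int(c[i][1]),int(c[i][0])])
E
```

```text
lowfar [ 432.8 -137.1   76.5] [0.77 1.22]
lownear [ 422.8 -186.8   77.6] [0.48 0.79]
upfar [ 551.5 -164.7  133.9] [1.16 1.7 ]
upnear [ 540.9 -211.7  132.5] [0.82 1.25]
upnear_in [ 543.8 -197.8  133.1] [0.86 1.3 ]
wallfar_up [ 670.2 -172.1  141.3] [1.59 2.13]
wallfar_lo [ 567.3 -168.9  100.9] [0.79 1.15]
wallnear_lo [ 557.1 -214.2   97.8] [0.96 1.45]
trayfarlo [ 575.2 -149.7   88.8] [0.69 0.98]
traynearlo [ 556.6 -234.8   87. ] [0.79 1.21]
trayfarup [ 673.6 -171.2  131.4] [0.99 1.32]
134.65539417396462 25.219281281554025 -13.077047430575814
132.6287992156151 24.462332720260807 -11.898766063992827
scene [349 148  31  19 292] [365.6 156. ] [ 10 138 246]
scene [ 450  177   47   53 1189] [470.5 207.7] [ 27  81 162]
scene [353 218  35  25 496] [369.8 229.5] [ 10 146 246]
wrist [333   0  76  48 366] [367.8  26.2] [ 18 206 255]
```

```bash
python3 - <<'E'
import cv2
a=cv2.imread("pics/scene0.png")[115:285,280:440]; b=cv2.imread("pics/side0.png")[140:280,250:410]
r=lambda a:cv2.resize(a,(480,480*a.shape[0]//a.shape[1]),interpolation=2)
cv2.imwrite("pics/zc.png",cv2.resize(a,None,fx=3.5,fy=3.5,interpolation=2))
cv2.imwrite("pics/zd.png",cv2.resize(b,None,fx=4,fy=4,interpolation=2))
E
```

```text
(no output)
```

View pics/zc.png

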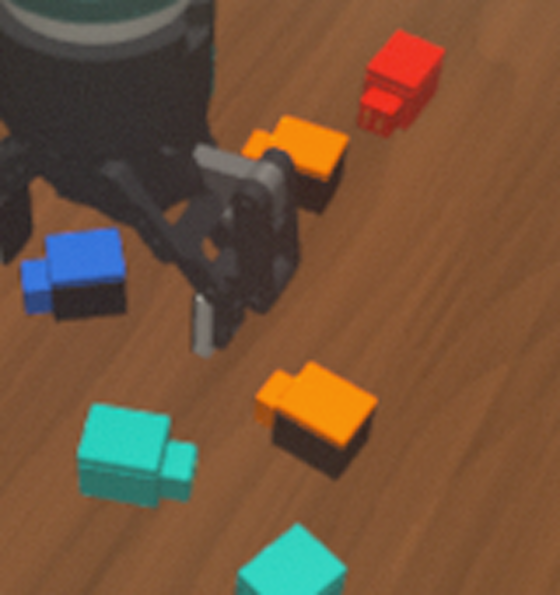

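View pics/zd.png

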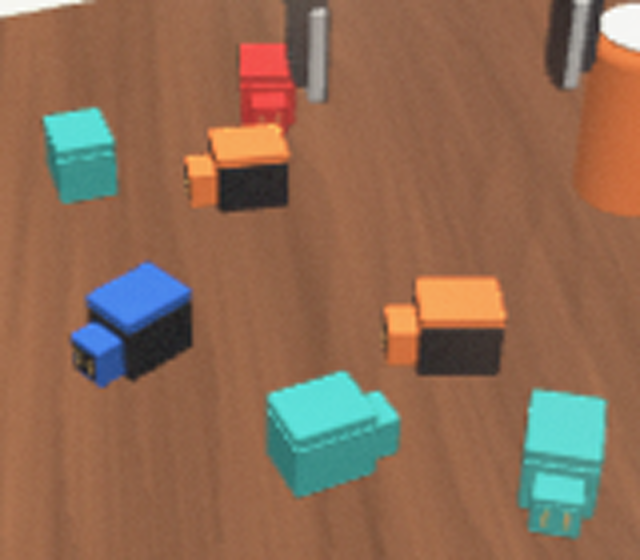

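```bash
python3 - <<'E'
from h import *
s=env.sense()
zc=lambda p:(p[0]/3.5+280-.4,p[1]/3.5+115-.4); zd=lambda p:(p[0]/4+250-.4,p[1]/4+140-.4)
def rep(n,C):
    C=np.array(C)[:,:2]; e=[np.linalg.norm(C[i]-C[(i+1)%len(C)]).round(1) for i in range(len(C))]
    a=C[1]-C[0]; b=C[2]-C[3] if len(C)>3 else a
    print(n,C.round(1).tolist(),"c",C.mean(0).round(1),e,[np.degrees(np.arctan2(v[1],v[0])).round(1) for v in(a,b)])
rep("N scene",[ray("scene",zc(p),40) for p in[(312,362),(378,402),(345,445),(273,410)]])
rep("N side",[ray("side",zd(p),40) for p in[(415,277),(500,276),(506,324),(417,326)]])
rep("F side",[ray("side",zd(p),40) for p in[(208,130),(282,123),(290,158),(216,167)]])
rep("F scene",[ray("scene",zc(p),40) for p in[(285,117),(348,138),(328,180)]])
rep("Blue scene",[ray("scene",zc(p),40) for p in[(47,236),(120,229),(126,280),(50,285)]])
rep("Blue side",[ray("side",zd(p),40) for p in[(88,297),(148,262),(192,294),(130,330)]])
# rail fit from wrist too
for yaw in(-12.4,):
    pass
E
```

```text
N scene [[610.3, 148.5], [652.9, 142.3], [649.2, 108.7], [606.2, 109.6]] c [629.6 127.3] [np.float64(43.0), np.float64(33.8), np.float64(43.1), np.float64(39.2)] [np.float64(-8.3), np.float64(-1.2)]
N side [[605.5, 151.1], [651.0, 147.0], [644.4, 106.7], [598.7, 110.0]] c [624.9 128.7] [np.float64(45.6), np.float64(40.9), np.float64(45.9), np.float64(41.6)] [np.float64(-5.1), np.float64(-4.2)]
F side [[507.0, 312.8], [553.2, 316.2], [553.3, 275.6], [508.5, 270.4]] c [530.5 293.7] [np.float64(46.4), np.float64(40.6), np.float64(45.1), np.float64(42.4)] [np.float64(4.2), np.float64(6.6)]
F scene [[512.1, 310.3], [554.3, 313.3], [558.9, 275.3]] c [541.7 299.6] [np.float64(42.3), np.float64(38.3), np.float64(58.4)] [np.float64(4.0), np.float64(4.0)]
Blue scene [[434.7, 153.1], [469.3, 179.1], [492.0, 147.6], [456.0, 122.7]] c [463.  150.6] [np.float64(43.3), np.float64(38.9), np.float64(43.8), np.float64(37.1)] [np.float64(36.9), np.float64(34.6)]
Blue side [[431.9, 152.5], [464.4, 179.9], [486.1, 149.2], [452.8, 122.7]] c [458.8 151.1] [np.float64(42.6), np.float64(37.7), np.float64(42.5), np.float64(36.4)] [np.float64(40.2), np.float64(38.4)]
```

Relay N has its lid centre at about (628,128), yaw about -5°. Relay F is at about (533,294), yaw about +5°. The rail origin is about (619,-204,114), yaw -12.4°, slope ~25°. Next I move over N and look with the wrist camera.

```bash
python3 -m crank '[[1,1.33,-3.2,1.9,0,0,0],[1,1.33,-3.2,1.9,0,0,0],[1,1.33,-3.2,1.9,0,0,0],[1,1.33,-3.2,1.9,0,0,0],[1,0,0,0,0,0,0.12],[1,0,0,0,0,0,0.12],[1,0,0,0,0,0,0.12],[1,0,0,0,0,0,0.12],[1,0,0,0,0,0,0.12],[1,0,0,0,0,0,0.12],[1,0,0,0,0,0,0.12],[1,0,0,0,0,0,0.12]]'; python3 -m crank '[[1,0,0,0,0,0,0.12],[1,0,0,0,0,0,0.12],[1,0,0,0,0,0,0.12],[1,0,0,0,0,0,0.12],[1,0,0,0,0,0,0.12],[1,0,0,0,0,0,0.12],[1,0,0,0,0,0,0]]'
cat > look.py <<'E'
import sys
from h import *
s=env.sense(); im=env.get_image("wrist"); cv2.imwrite(f"pics/{sys.argv[1]}.png",im[:,:,::-1])
M=R.from_quat(s["eef_rot"]).as_matrix(); print(s["clock"],s["tool_pos"].round(1),"toolx yaw",np.degrees(np.arctan2(M[1,0],M[0,0])).round(2),"z",M[:,2].round(3),"J",s["joints"].round(2))
h=cv2.cvtColor(im,cv2.COLOR_RGB2HSV); m=cv2.inRange(h,(10,180,225),(22,255,255))
cs,_=cv2.findContours(m,cv2.RETR_EXTERNAL,cv2.CHAIN_APPROX_NONE)
for c in cs:
    if cv2.contourArea(c)>300:
        m1=np.zeros_like(m); cv2.drawContours(m1,[c],-1,255,-1)
        m2=cv2.morphologyEx(m1,cv2.MORPH_OPEN,np.ones((45,45)))  # drop nose
        if m2.max()==0: m2=m1
        c2=max(cv2.findContours(m2,cv2.RETR_EXTERNAL,cv2.CHAIN_APPROX_NONE)[0],key=cv2.contourArea)
        r=cv2.minAreaRect(c2); b=cv2.boxPoints(r)
        W=np.array([ray("wrist",p,40,s)[:2] for p in b]); e=[W[1]-W[0],W[2]-W[1]]
        l=max(e,key=np.linalg.norm); a=np.degrees(np.arctan2(l[1],l[0])); a=(a+90)%180-90
        print("px",cv2.boundingRect(c),np.round(r[0]),"lid",W.mean(0).round(1),"size",[round(float(np.linalg.norm(q)),1) for q in e],"yaw",a.round(1))
E
python3 look.py w1
```

```text
clock: 1.15
tool_pos: [630.2, 134.1, 317.9]
eef_rot: [0.877, -0.481, -0.004, 0.004]
ft_force: [1.1, 0.7, -1.0]
opening: 85.6
clock: 1.73
tool_pos: [629.5, 134.2, 314.4]
eef_rot: [-0.639, 0.769, 0.004, -0.008]
ft_force: [0.5, -0.8, -0.7]
opening: 85.5
1.7333 [629.5 134.2 314.4] toolx yaw -100.58 z [-0.017 -0.004 -1.   ] J [ 0.1   0.44  1.48 -0.    1.24  1.86]
px (293, 163, 56, 75) [321. 194.] lid [629.3 128.3] size [41.9, 34.1] yaw -11.6
px (0, 0, 19, 71) [ 9. 35.] lid [766.6 299.7] size [10.8, 40.9] yaw -25.3
```

View pics/w1.png

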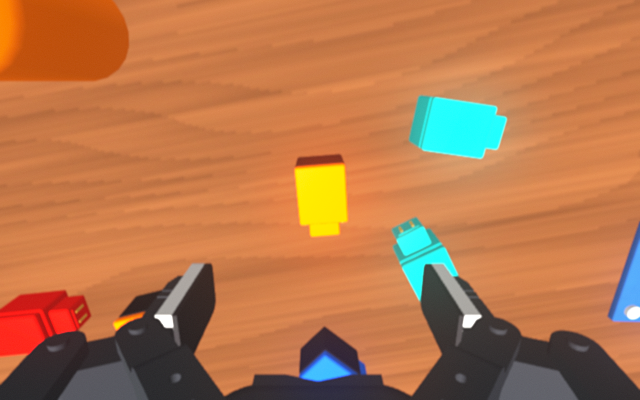

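The wrist view shows N's lid at px (321,194), with the nose pointing down the image. A turquoise one is close by at (425,250), so I'll descend with the jaws partly open. First I need a better yaw.

```bash
cat > yaw.py <<'E'
import sys
from h import *
# side edges of lid in rows band: yaw of lid side edges in world
def edges(im,x0,y0,x1,y1,s):
    h=cv2.cvtColor(im,cv2.COLOR_BGR2HSV); m=cv2.inRange(h,(8,170,200),(32,255,255))
    Ls,Rs=[],[]
    for y in range(y0,y1):
        q=np.where(m[y,x0:x1])[0]
        if len(q): Ls.append((x0+q[0]-.5,y)); Rs.append((x0+q[-1]+.5,y))
    out=[]
    for E in(Ls,Rs):
        E=np.array(E); p=np.polyfit(E[:,1],E[:,0],1); res=np.abs(np.polyval(p,E[:,1])-E[:,0]).max()
        a,b=[ray("wrist",(np.polyval(p,y),y),40,s) for y in(y0,y1)]; v=a-b
        out.append((np.degrees(np.arctan2(v[1],v[0])).round(2),round(res,1)))
    return out
im=cv2.imread(f"pics/{sys.argv[1]}.png"); print(edges(im,*map(int,sys.argv[2:6]),env.sense()))
E
python3 yaw.py w1 270 168 370 216; python3 yaw.py w1 270 172 370 210
```

```text
[(np.float64(-12.9), np.float64(4.9)), (np.float64(-11.99), np.float64(9.3))]
[(np.float64(-15.17), np.float64(4.5)), (np.float64(-4.09), np.float64(8.6))]
```

```bash
sed -i 's/(8,170,200),(32,255,255)/(15,200,215),(38,255,255)/; s/p=np.polyfit(E\[:,1\],E\[:,0\],1);/p=cv2.fitLine(np.float32(E),cv2.DIST_HUBER,0,.01,.01).ravel(); p=np.array([p[0]\/p[1],p[2]-p[3]*p[0]\/p[1]]);/' yaw.py; python3 yaw.py w1 270 168 370 216; python3 yaw.py w1 270 172 370 210; python3 - <<'E'
import cv2
a=cv2.imread("pics/w1.png")
print([a[190,x].tolist() for x in range(292,354,3)])
cv2.imwrite("pics/w1z.png",cv2.resize(a[145:245,270:370],None,fx=6,fy=6,interpolation=2))
E
```

```text
[(np.float64(-6.1), np.float64(1.0)), (np.float64(-5.68), np.float64(0.5))]
[(np.float64(-5.97), np.float64(0.5)), (np.float64(-6.44), np.float64(0.6))]
[[76, 137, 234], [71, 135, 245], [0, 235, 255], [3, 238, 255], [0, 237, 255], [0, 237, 255], [0, 236, 255], [0, 237, 255], [0, 235, 255], [0, 235, 255], [0, 234, 255], [0, 234, 255], [0, 234, 255], [0, 233, 255], [0, 233, 255], [0, 233, 255], [0, 233, 255], [0, 233, 255], [44, 152, 255], [79, 139, 237], [79, 139, 237]]
```

View pics/w1z.png

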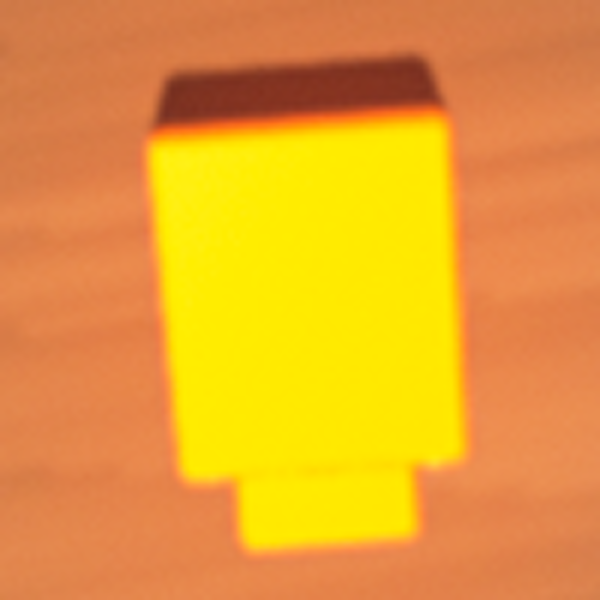

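```bash
python3 - <<'E'
from h import *
s=env.sense()
W=np.array([ray("wrist",(x/6+270-.4,y/6+145-.4),40,s)[:2] for x,y in[(149,135),(447,118),(465,462),(182,482)]])
print(W.round(1),W.mean(0)); M=R.from_quat(s["eef_rot"]).as_matrix()
print(s["tool_pos"].round(1),M.round(3))
yaw=np.radians(-6.0); y=np.array([-np.sin(yaw),np.cos(yaw),0]); T=np.c_[-y,[-np.cos(yaw),-np.sin(yaw),0],[0,0,-1]]
print("turn",R.from_matrix(M.T@T).as_rotvec().round(4))
tgt=np.r_[W.mean(0),155+31]; print("shift(new axes)",(T.T@(tgt-s["tool_pos"])/10).round(2))
E
```

```text
[[652.5 143.3]
 [648.2 109. ]
 [605.5 113.6]
 [609.3 148. ]] [628.87401099 128.47068729]
[629.4 134.2 314.3] [[-0.18  -0.984 -0.017]
 [-0.984  0.18  -0.004]
 [ 0.007  0.016 -1.   ]]
turn [ 0.0164 -0.006  -0.0758]
shift(new axes) [ 0.57 -0.   12.83]
```

```bash
python3 -m crank '[[0.5,0.57,0,0,0.016,-0.006,-0.076],[0.5,0,0,0,0,0,0],[0.5,0,0,3.6,0,0,0],[0.5,0,0,3.6,0,0,0],[0.5,0,0,3.6,0,0,0],[0.5,0,0,1.5,0,0,0],[0.5,0,0,0,0,0,0]]'; python3 - <<'E'
from h import *
s=env.sense(); M=R.from_quat(s["eef_rot"]).as_matrix(); print(s["tool_pos"],M.round(3).tolist(),s["opening"])
yaw=np.radians(-6.0); y=np.array([-np.sin(yaw),np.cos(yaw),0]); T=np.c_[-y,[-np.cos(yaw),-np.sin(yaw),0],[0,0,-1]]
print(R.from_matrix(M.T@T).as_rotvec().round(4),(M.T@(np.array([628.9,128.5,186])-s["tool_pos"])/10).round(2))
cv2.imwrite("pics/w2.png",env.get_image("wrist")[:,:,::-1])
E
```

```text
clock: 2.37
tool_pos: [630.8, 129.4, 190.2]
eef_rot: [-0.674, 0.739, -0.002, 0.004]
ft_force: [-0.1, 0.0, -0.8]
opening: 63.9
[630.81737225 129.37402193 190.23745266] [[-0.093, -0.996, 0.008], [-0.996, 0.093, 0.002], [-0.003, -0.008, -1.0]] 63.88517646033727
[-0.0081  0.0026  0.0118] [0.11 0.19 0.42]
```

View pics/w2.png

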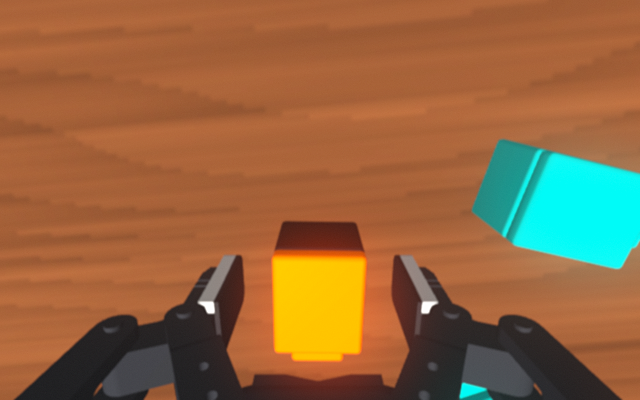

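The relay is centred between the pads. Last 4 mm down, close and lift.

```bash
python3 -m crank '[[0.5,0.1,0.2,0.4,-0.008,0.003,0.012],[-1,0,0,0,0,0,0],[-1,0,0,0,0,0,0],[-1,0,0,0,0,0,0],[-1,0,0,0,0,0,0],[-1,0,0,0,0,0,0],[-1,0,0,0,0,0,0]]'; python3 -m crank '[[-1,0,0,0,0,0,0],[-1,0,0,0,0,0,0],[-1,0,0,-3,0,0,0],[-1,0,0,-4,0,0,0],[-1,0,0,-4,0,0,0],[-1,0,0,-4,0,0,0],[-1,0,0,0,0,0,0]]'
python3 look.py w3
python3 - <<'E'
from h import *
print(env.sense()["opening"],env.sense()["ft_force"])
for n in["scene","side"]: cv2.imwrite(f"pics/{n}3.png",env.get_image(n)[:,:,::-1])
E
```

```text
clock: 3.0
tool_pos: [631.4, 129.2, 193.9]
eef_rot: [-0.669, 0.743, -0.003, 0.004]
ft_force: [0.3, 0.2, -2.0]
opening: 34.9
clock: 3.58
tool_pos: [629.0, 128.9, 345.8]
eef_rot: [-0.669, 0.743, -0.0, 0.0]
ft_force: [0.9, -0.1, -0.4]
opening: 35.1
3.5833 [629.  128.9 345.8] toolx yaw -96.05 z [ 0. -0. -1.] J [ 0.09  0.41  1.45 -0.    1.28  1.77]
px (117, 285, 46, 45) [141. 304.] lid [540.4 294.6] size [37.1, 39.1] yaw 5.4
px (271, 251, 94, 107) [317. 303.] lid [522.2 139.3] size [107.0, 76.3] yaw -8.3
34.83788405142601 [ 0.67452857  0.30695047 -0.6486594 ]
```

View pics/w3.png

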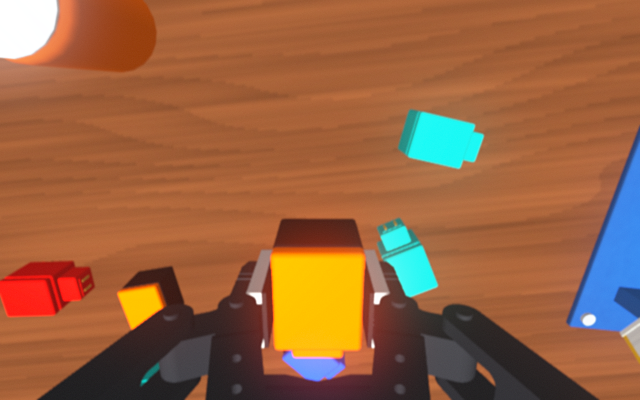

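View pics/side3.png

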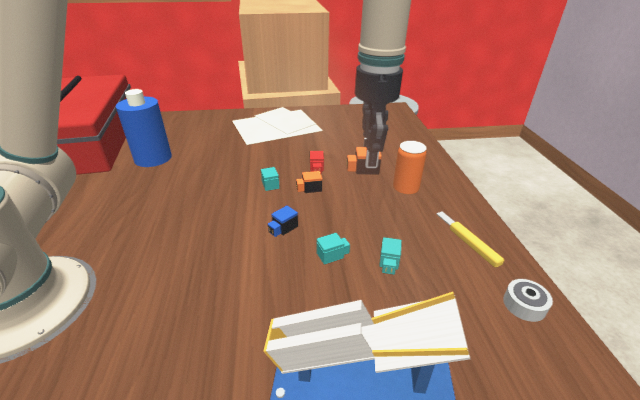

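Relay held (opening 35 mm; it looks upright in both views). Carry it over the rail.

```bash
python3 -m crank '[[-1,3.6,0.82,-0.4,0,0,0],[-1,3.6,0.82,-0.4,0,0,0],[-1,3.6,0.82,-0.4,0,0,0],[-1,3.6,0.82,-0.4,0,0,0],[-1,3.6,0.82,-0.4,0,0,0],[-1,3.6,0.82,-0.4,0,0,0],[-1,3.6,0.82,-0.4,0,0,0],[-1,3.6,0.82,-0.4,0,0,0],[-1,3.6,0.82,-0.4,0,0,0],[-1,0,0,0,0,0,0]]'
cat > place.py <<'E'
import sys
from h import *
# args: origin xyz, yaw deg, xr, height of TCP along n
a=[float(v) for v in sys.argv[1:]]
o=np.array(a[:3]); yw=np.radians(a[3]); g=np.radians(25)
u=np.array([np.cos(g)*np.cos(yw),np.cos(g)*np.sin(yw),np.sin(g)]); y=np.array([-np.sin(yw),np.cos(yw),0]); n=np.cross(u,y)
T=np.c_[-y,-u,-n]; s=env.sense(); M=R.from_quat(s["eef_rot"]).as_matrix()
d=o+a[4]*u+a[5]*n-s["tool_pos"]
print("pos",s["tool_pos"].round(1),"tgt",(o+a[4]*u+a[5]*n).round(1),"turn(now)",R.from_matrix(M.T@T).as_rotvec().round(3),"shift now-axes cm",(M.T@d/10).round(2),"target-axes",(T.T@d/10).round(2),"open",s["opening"].round(1),"F",s["ft_force"].round(1))
E
python3 place.py 619.5 -204.3 114.2 -12.4 10 257
python3 look.py w4 | head -1
python3 - <<'E'
import numpy as np
from scipy.optimize import least_squares
D={(-60,24.5,49):(551.5,-164.7,133.9),(-60,-24.5,49):(540.9,-211.7,132.5),(-60,22,10):(567.3,-168.9,100.9),(-60,-22,10):(557.1,-214.2,97.8),(50,38,10):(670.2,-172.1,141.3),(-191,24.5,49):(432.8,-137.1,76.5),(-191,-24.5,49):(422.8,-186.8,77.6)}
L=np.array(list(D),float);Wd=np.array(list(D.values()))
def f(p):
    c,s=np.cos(p[3]),np.sin(p[3]);g=p[4];u=np.array([np.cos(g)*c,np.cos(g)*s,np.sin(g)]);y=np.array([-s,c,0]);n=np.cross(u,y)
    return (p[:3]+L@np.array([u,y,n])-Wd)
r=least_squares(lambda p:f(p).ravel(),[619,-204,114,-.21,.43]);print(r.x[:3].round(1),np.degrees(r.x[3:]).round(2));print(f(r.x).round(1))
E
```

```text
clock: 4.57
tool_pos: [511.1, -195.1, 351.2]
eef_rot: [-0.672, 0.74, 0.022, -0.018]
ft_force: [0.8, -0.9, -0.4]
opening: 34.8
4.5667 [ 511.1 -195.1  351.2] toolx yaw -95.54 z [-0.057  0.009 -0.998] J [-0.48  0.29  1.63 -0.02  1.28  1.19]
[ 619.4 -202.6  113.2] [-11.82  24.55]
[[-0.4  1.4 -1. ]
 [ 0.2  0.4  0.4]
 [-0.9 -0.2 -3.5]
 [ 0.3  2.1 -0.4]
 [-2.5 -1.8  1.8]
 [ 1.7 -1.8  1.9]
 [ 1.6 -0.1  0.8]]Traceback (most recent call last):
  File "place.py", line 9, in <module>
    print("pos",s["tool_pos"].round(1),"tgt",(o+a[4]*u+a[5]*n).round(1),"turn(now)",R.from_matrix(M.T@T).as_rotvec().round(3),"shift now-axes cm",(M.T@d/10).round(2),"target-axes",(T.T@d/10).round(2),"open",s["opening"].round(1),"F",s["ft_force"].round(1))
                                                                                                                                                                                                               ^^^^^^^^^^^^^^^^^^
AttributeError: 'float' object has no attribute 'round'
```

View pics/w4.png

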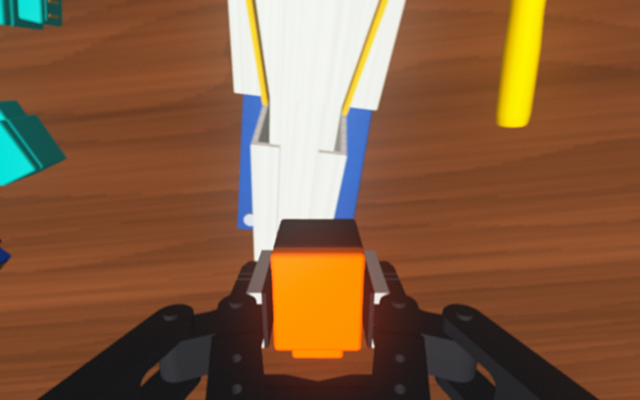

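```bash
sed -i 's/s\["opening"\].round(1)/s["opening"]/' place.py; python3 place.py 619.5 -203.3 113.5 -12.1 10 257
python3 - <<'E'
from h import *
# check wall pts, wrist view w4, by rays onto rail plane z=10
s=env.sense(); m=env.camera_model("wrist"); o=np.array([619.5,-203.3,113.5])
T=np.eye(4);T[:3,:3]=R.from_quat(s["eef_rot"]).as_matrix();T[:3,3]=s["tool_pos"];T=T@np.array(m["T_tool_cam"])
yw,g=np.radians(-12.1),np.radians(25);u=np.array([np.cos(g)*np.cos(yw),np.cos(g)*np.sin(yw),np.sin(g)]); y=np.array([-np.sin(yw),np.cos(yw),0]); n=np.cross(u,y)
for nm,p,z in[("wl_lo",(265,104),10),("wr_lo",(346,110),10),("wl",(249,10),10),("wr",(384,0),10),("tubeL",(252,142),49),("tubeR",(346,154),49)]:
    d=T[:3,:3]@np.array([(p[0]-m["cx"])/m["fx"],(p[1]-m["cy"])/m["fy"],1]); c=T[:3,3]
    X=c+d*((z-(c-o)@n)/(d@n)); print(nm,[round(float((X-o)@v),1) for v in(u,y,n)])
E
```

```text
pos [ 511.5 -192.6  350.4] tgt [ 522.2 -182.4  350.6] turn(now) [0.495 0.029 0.112] shift now-axes cm [-1.12 -0.96 -0.08] target-axes [-1.22 -0.77  0.33] open 34.73777367431871 F [-0.3  0.9 -1.3]
wl_lo [-59.2, 25.4, 10.0]
wr_lo [-56.8, -22.7, 10.0]
wl [-8.1, 33.0, 10.0]
wr [3.9, -31.2, 10.0]
tubeL [-58.2, 26.0, 49.0]
tubeR [-59.0, -23.0, 49.0]
```

```bash
python3 -m crank '[[-1,0,0,0,0.099,0.006,0.022],[-1,0,0,0,0.099,0.006,0.022],[-1,0,0,0,0.099,0.006,0.022],[-1,0,0,0,0.099,0.006,0.022],[-1,0,0,0,0.099,0.006,0.022],[-1,0,0,0,0,0,0]]'; python3 place.py 620 -202.0 113.5 -12.1 10 220; python3 look.py w5|head -1
```

```text
clock: 5.12
tool_pos: [509.6, -187.6, 337.3]
eef_rot: [-0.611, 0.762, -0.163, 0.139]
ft_force: [-1.6, 0.2, -1.9]
opening: 34.8
pos [ 509.6 -187.6  337.3] tgt [ 538.  -184.4  317.1] turn(now) [ 0.004  0.009 -0.011] shift now-axes cm [-0.9  -1.6   2.97] target-axes [-0.91 -1.6   2.97] open 34.83573869399579 F [-1.6  0.2 -1.9]
5.1167 [ 509.6 -187.6  337.3] toolx yaw -102.44 z [ 0.412 -0.079 -0.908] J [-0.53  0.18  1.87  0.22  0.7   1.12]
```

View pics/w5.png

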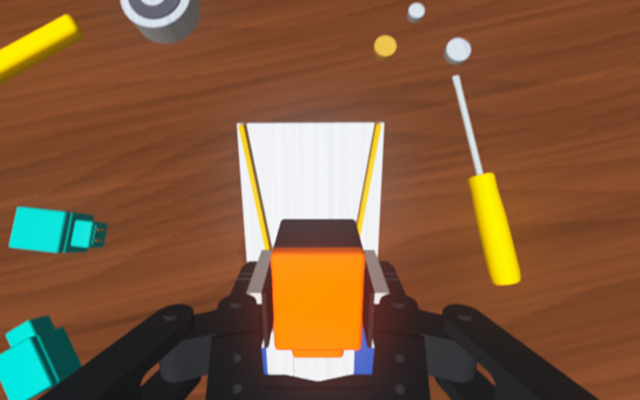

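```bash
cat > walls.py <<'E'
import sys
from h import *
s=env.sense(); m=env.camera_model("wrist"); im=cv2.imread(f"pics/{sys.argv[1]}.png"); o=np.array([620,-202.,113.5])
T=np.eye(4);T[:3,:3]=R.from_quat(s["eef_rot"]).as_matrix();T[:3,3]=s["tool_pos"];T=T@np.array(m["T_tool_cam"])
yw,g=np.radians(-12.1),np.radians(25);u=np.array([np.cos(g)*np.cos(yw),np.cos(g)*np.sin(yw),np.sin(g)]); y=np.array([-np.sin(yw),np.cos(yw),0]); n=np.cross(u,y)
m_=cv2.inRange(cv2.cvtColor(im,cv2.COLOR_BGR2HSV),(15,120,100),(35,255,255))
def loc(p,z):
    d=T[:3,:3]@np.array([(p[0]-m["cx"])/m["fx"],(p[1]-m["cy"])/m["fy"],1]); c=T[:3,3]
    X=c+d*((z-(c-o)@n)/(d@n)); return np.array([round(float((X-o)@v),1) for v in(u,y,n)])
for v in map(int,sys.argv[2:]):
    q=np.where(m_[v,200:440])[0]+200; l=q[q<310].mean(); r=q[q>330].mean() 
    A,B=loc((l,v),10),loc((r,v),10); print(v,l,r,A,B,"mid",(A+B)/2)
M=T[:3,:3]; tx=s["tool_pos"]-o; print("tool at",[round(float(tx@v),1) for v in(u,y,n)])
E
python3 walls.py w5 135 160 190 215 235
```

```text
135 244.0 375.5 [44.2 34.4 10. ] [ 43.6 -41.7  10. ] mid [43.9  -3.65 10.  ]
160 249.0 371.0 [29.5 32.5 10. ] [ 28.9 -39.6  10. ] mid [29.2  -3.55 10.  ]
190 255.5 365.5 [11.  29.8 10. ] [ 10.5 -37.   10. ] mid [10.75 -3.6  10.  ]
215 260.5 360.5 [-5.2 27.7 10. ] [ -5.6 -34.4  10. ] mid [-5.4  -3.35 10.  ]
235 265.0 359.0 [-18.7  25.7  10. ] [-19.  -33.8  10. ] mid [-18.85  -4.05  10.  ]
tool at [-6.0, -9.0, 249.4]
```

```bash
python3 -m crank '[[-1,-0.6,-1.6,0,0.004,0.009,-0.011],[-1,0,0,2.9,0,0,0],[-1,0,0,0,0,0,0],[-1,0,0,0,0,0,0]]'; python3 place.py 620 -202.0 113.5 -12.1 10 199; python3 look.py w6|head -1;python3 walls.py w6 60 90 110 150 180
python3 - <<'E'
from h import *
for n,(a,b,c,d) in {"scene":(250,400,150,350),"side":(220,390,260,500)}.items(): cv2.imwrite(f"pics/{n}6.png",cv2.resize(env.get_image(n)[a:b,c:d,::-1],None,fx=3,fy=3,interpolation=2))
E
```

```text
clock: 5.5
tool_pos: [538.3, -184.1, 313.9]
eef_rot: [-0.618, 0.759, -0.159, 0.132]
ft_force: [1.1, 0.1, 0.4]
opening: 34.5
pos [ 538.3 -184.1  313.9] tgt [ 546.6 -186.3  298.1] turn(now) [0.02  0.006 0.005] shift now-axes cm [ 0.04 -0.14  1.79] target-axes [ 0.03 -0.11  1.79] open 34.51009952392975 F [1.1 0.1 0.4]
5.5 [ 538.3 -184.1  313.9] toolx yaw -101.67 z [ 0.397 -0.079 -0.914] J [-0.49  0.24  1.84  0.19  0.67  1.16]
60 nan 400.5 [nan nan nan] [ 93.3 -36.4  10. ] mid [nan nan nan]
90 nan nan [nan nan nan] [nan nan nan] mid [nan nan nan]
110 nan nan [nan nan nan] [nan nan nan] mid [nan nan nan]
150 nan nan [nan nan nan] [nan nan nan] mid [nan nan nan]
180 253.5 400.0 [36.5 33.2 10. ] [ 37.  -40.6  10. ] mid [36.75 -3.7  10.  ]
tool at [7.9, 0.5, 216.5]walls.py:11: RuntimeWarning: Mean of empty slice.
  q=np.where(m_[v,200:440])[0]+200; l=q[q<310].mean(); r=q[q>330].mean()
  ret = ret.dtype.type(ret / rcount)
```

View pics/w6.png

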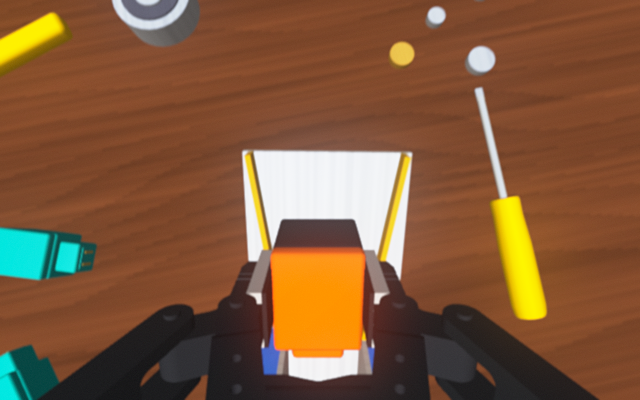

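View pics/side6.png

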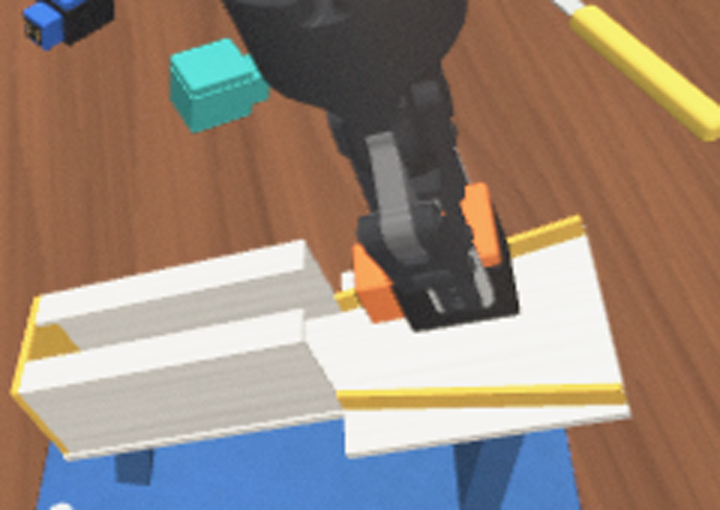

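```bash
python3 -m crank '[[-1,0.4,-0.1,1.2,0.02,0.006,0.005],[-1,0,0,0,0,0,0],[-1,0,0,0,0,0,0]]'; python3 place.py 619.2 -205.6 113.5 -12.1 10 196; python3 look.py w7|head -1;python3 walls.py w7 200 210 220 230 2>/dev/null
python3 - <<'E'
from h import *
for n,(a,b,c,d) in {"scene":(250,400,150,350),"side":(220,390,260,500)}.items(): cv2.imwrite(f"pics/{n}7.png",cv2.resize(env.get_image(n)[a:b,c:d,::-1],None,fx=3,fy=3,interpolation=2))
E
```

```text
clock: 5.9
tool_pos: [542.2, -189.2, 305.8]
eef_rot: [-0.614, 0.759, -0.17, 0.137]
ft_force: [0.6, -0.4, -1.3]
opening: 34.7
pos [ 542.2 -189.2  305.8] tgt [ 547.1 -190.1  295.4] turn(now) [-0.003 -0.001  0.   ] shift now-axes cm [-0.01 -0.01  1.15] target-axes [-0.01 -0.01  1.15] open 34.678354271594465 F [ 0.6 -0.4 -1.3]
5.9 [ 542.2 -189.2  305.8] toolx yaw -102.1 z [ 0.416 -0.09  -0.905] J [-0.5   0.25  1.85  0.21  0.62  1.14]
200 240.5 390.5 [35.6 32.6 10. ] [ 35.6 -40.7  10. ] mid [35.6  -4.05 10.  ]
210 243.0 388.0 [30.5 31.7 10. ] [ 30.4 -39.8  10. ] mid [30.45 -4.05 10.  ]
220 245.0 386.0 [25.2 31.  10. ] [ 25.2 -39.1  10. ] mid [25.2  -4.05 10.  ]
230 247.0 384.0 [19.9 30.3 10. ] [ 19.8 -38.4  10. ] mid [19.85 -4.05 10.  ]
tool at [9.7, -3.8, 207.5]
```

View pics/scene7.png

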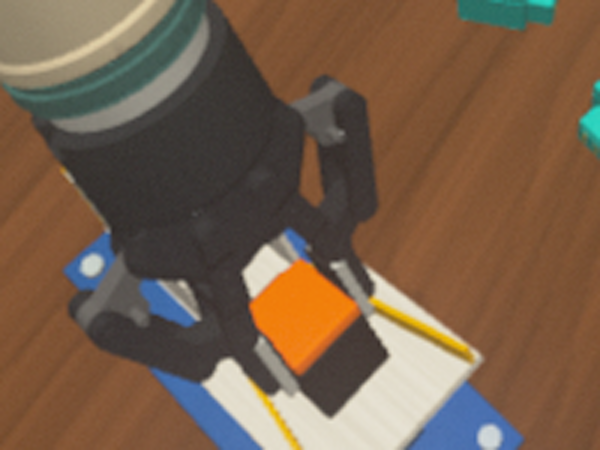

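View pics/side7.png

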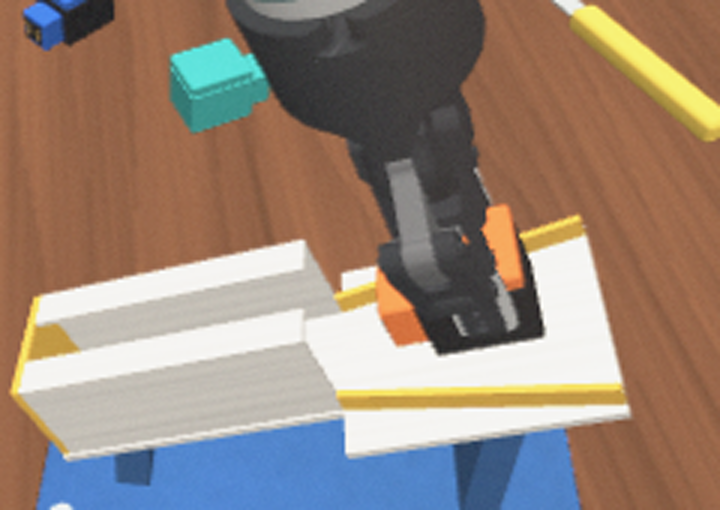

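View pics/w7.png

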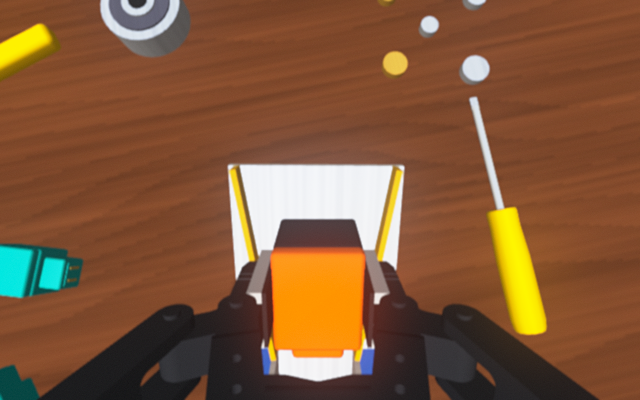

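Well centred (tray mid within 0.5 mm of the tool). Lower in small steps, watching the force.

```bash
python3 -m crank '[[-1,0,0,0.8,0,0,0],[-1,0,0,0,0,0,0]]';python3 place.py 619.2 -205.6 113.5 -12.1 10 196;  python3 -m crank '[[-1,0,0,0.2,0,0,0],[-1,0,0,0,0,0,0]]';python3 place.py 619.2 -205.6 113.5 -12.1 10 196
```

```text
clock: 6.22
tool_pos: [545.4, -189.9, 299.4]
eef_rot: [-0.614, 0.759, -0.171, 0.137]
ft_force: [-0.7, 0.9, -1.2]
opening: 34.9
pos [ 545.4 -189.9  299.4] tgt [ 547.1 -190.1  295.4] turn(now) [-0.005 -0.001  0.001] shift now-axes cm [-0.01  0.02  0.44] target-axes [-0.01  0.02  0.44] open 34.86038277457195 F [-0.7  0.9 -1.2]
clock: 6.38
tool_pos: [546.4, -190.1, 297.4]
eef_rot: [-0.614, 0.759, -0.17, 0.137]
ft_force: [0.0, -0.6, -1.8]
opening: 35.0
pos [ 546.4 -190.1  297.4] tgt [ 547.1 -190.1  295.4] turn(now) [-0.004 -0.001  0.001] shift now-axes cm [-0.01  0.03  0.22] target-axes [-0.01  0.02  0.22] open 35.03104885407925 F [ 0.  -0.6 -1.8]
```

```bash
for i in 1 2; do :; done; python3 -m crank '[[-1,0,0,0.2,0,0,0],[-1,0,0,0,0,0,0]]' | grep -E "force|pos";  python3 - <<'E'
from h import *
for n,(a,b,c,d) in {"side":(220,390,260,500)}.items(): cv2.imwrite(f"pics/{n}8.png",cv2.resize(env.get_image(n)[a:b,c:d,::-1],None,fx=3,fy=3,interpolation=2))
E
```

```text
tool_pos: [547.3, -190.2, 295.4]
ft_force: [-0.2, 0.4, -1.6]
```

View pics/side8.png

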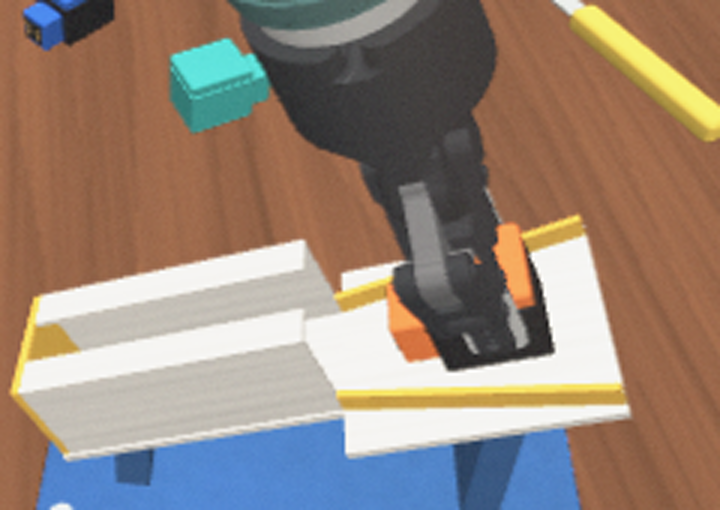

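```bash
python3 -m crank '[[-1,0,0,0.15,0,0,0],[-1,0,0,0,0,0,0]]' | grep -E "force|pos"; python3 -m crank '[[-1,0,0,0.15,0,0,0],[-1,0,0,0,0,0,0]]' | grep -E "force|pos"
```

```text
tool_pos: [548.1, -190.4, 294.1]
ft_force: [0.7, 0.1, -1.4]
tool_pos: [548.8, -190.6, 292.7]
ft_force: [-0.1, 0.1, -1.3]
```

```bash
python3 -m crank '[[-1,0,0,0.15,0,0,0],[-1,0,0,0,0,0,0]]' | grep -E "force|pos"; python3 -m crank '[[-1,0,0,0.15,0,0,0],[-1,0,0,0,0,0,0]]' | grep -E "force|pos";  python3 - <<'E'
from h import *
yw,g=np.radians(-12.1),np.radians(25);u=np.array([np.cos(g)*np.cos(yw),np.cos(g)*np.sin(yw),np.sin(g)]); y=np.array([-np.sin(yw),np.cos(yw),0]); n=np.cross(u,y);o=np.array([619.2,-205.6,113.5])
for n_ in["side"]:
    for L in[(32,-18,0),(32,-18,5),(32,18,0),(-12,-18,0),(50,-38,0),(-60,-22,0)]:
        q=P(n_)@np.r_[o+L[0]*u+L[1]*y+L[2]*n,1]; q=q[:2]/q[2]; print(L,((q-[260,220])*3).round())
    cv2.imwrite(f"pics/{n_}9.png",cv2.resize(env.get_image(n_)[220:390,260:500,::-1],None,fx=3,fy=3,interpolation=2))
E
python3 place.py 619.2 -205.6 113.5 -12.1 10 196
```

```text
tool_pos: [549.0, -190.6, 292.9]
ft_force: [0.5, -0.7, -1.2]
tool_pos: [549.4, -190.7, 292.9]
ft_force: [-0.1, -0.5, -1.6]
(32, -18, 0) [571. 364.]
(32, -18, 5) [568. 356.]
(32, 18, 0) [555. 287.]
(-12, -18, 0) [461. 382.]
(50, -38, 0) [631. 403.]
(-60, -22, 0) [349. 409.]
pos [ 549.6 -190.8  292.9] tgt [ 547.1 -190.1  295.4] turn(now) [-0.008 -0.002  0.002] shift now-axes cm [-0.01  0.13 -0.33] target-axes [-0.01  0.13 -0.33] open 34.90822409066366 F [ 0.3 -0.1 -1.2]
```

View pics/side9.png

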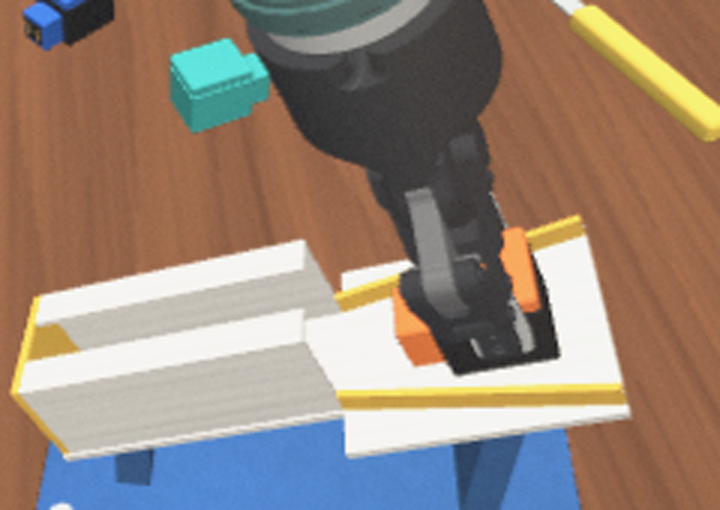

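```bash
python3 -m crank '[[-1,0,0,0.3,0,0,0],[-1,0,0,0,0,0,0]]' | grep -E "force|pos"; python3 place.py 619.2 -205.6 113.5 -12.1 10 196
```

```text
tool_pos: [549.5, -190.7, 293.7]
ft_force: [-0.5, -0.3, -0.9]
pos [ 549.5 -190.7  293.7] tgt [ 547.1 -190.1  295.4] turn(now) [-0.009 -0.002  0.003] shift now-axes cm [-0.01  0.16 -0.26] target-axes [-0.01  0.16 -0.26] open 34.7943281157111 F [-0.5 -0.3 -0.9]
```

The 3 mm command gave no motion, so the relay is on the floor. Release.

```bash
python3 -m crank '[[0.4,0,0,0,0,0,0],[0.4,0,0,0,0,0,0],[0.4,0,0,0,0,0,0],[0.4,0,0,0,0,0,0],[0.4,0,0,0,0,0,0],[0.4,0,0,0,0,0,0]]'; python3 look.py w10 | head -1;  python3 - <<'E'
from h import *
for n,(a,b,c,d) in {"scene":(250,400,150,350),"side":(220,390,260,500)}.items(): cv2.imwrite(f"pics/{n}10.png",cv2.resize(env.get_image(n)[a:b,c:d,::-1],None,fx=3,fy=3,interpolation=2))
E
```

```text
clock: 7.98
tool_pos: [550.7, -191.2, 293.4]
eef_rot: [-0.614, 0.758, -0.174, 0.138]
ft_force: [-0.3, 0.2, -0.5]
opening: 60.1
7.9833 [ 550.7 -191.2  293.4] toolx yaw -102.02 z [ 0.423 -0.094 -0.902] J [-0.49  0.28  1.86  0.21  0.58  1.13]
```

View pics/side10.png

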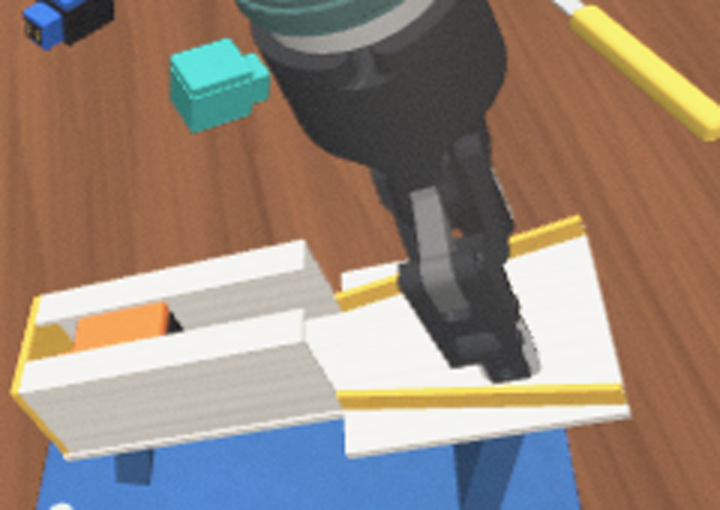

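View pics/w10.png

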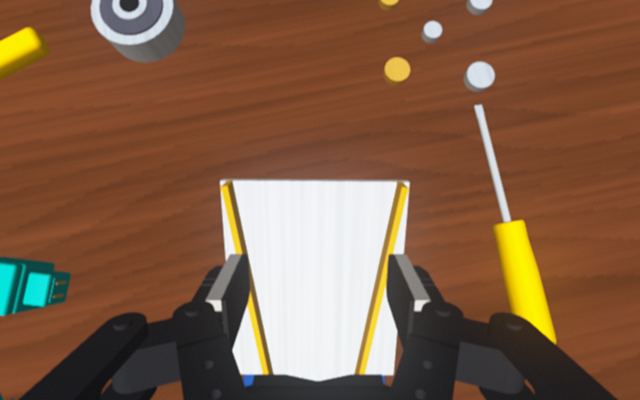

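Relay 1 slid straight down to the stop. In the side crop its lid shows at (120,328), just short of the yellow stop. Retreat and go for the far one.

```bash
python3 -m crank '[[0.4,0,0,-3,0,0,0],[0.4,0,0,-3.5,0,0,0],[0.4,0,0,-3.5,0,0,0],[0.5,0,0,0,-0.11,0,0],[0.5,0,0,0,-0.11,0,0],[0.5,0,0,0,-0.11,0,0],[0.5,0,0,0,-0.11,0,0],[0.5,0,0,0,0,0,-0.11],[0.5,0,0,0,0,0,-0.11],[0.5,0,0,0,0,0,-0.1],[0.5,0,0,0,0,0,0]]'; cat > go.py <<'E'
import sys
from h import *
# target vertical: lid centre x y, yaw, TCP z
a=[float(v) for v in sys.argv[1:]]; s=env.sense(); M=R.from_quat(s["eef_rot"]).as_matrix()
w=np.radians(a[2]); T=np.c_[[np.sin(w),-np.cos(w),0],[-np.cos(w),-np.sin(w),0],[0,0,-1]]
d=np.array([a[0],a[1],a[3]])-s["tool_pos"]
print("pos",s["tool_pos"].round(1),"turn",R.from_matrix(M.T@T).as_rotvec().round(3),"shift now",(M.T@d/10).round(2),"shift tgt-axes",(T.T@d/10).round(2),"open",s["opening"],"t",s["clock"])
E
python3 go.py 535 295 5 320
```

```text
clock: 9.05
tool_pos: [506.3, -181.6, 388.6]
eef_rot: [0.749, -0.663, -0.004, 0.005]
ft_force: [-0.7, -0.6, 0.4]
opening: 64.1
pos [ 506.3 -181.6  388.6] turn [ 0.014 -0.001  0.034] shift now [-46.96  -8.73   6.69] shift tgt-axes [-47.22  -7.01   6.86] open 64.12036522683125 t 9.05
```

```bash
python3 -m crank '[[0.5,0,0,0,0.014,-0.001,0.034],[0.5,-3.95,-0.62,0.5,0,0,0],[0.5,-3.95,-0.62,0.5,0,0,0],[0.5,-3.95,-0.62,0.5,0,0,0],[0.5,-3.95,-0.62,0.5,0,0,0],[0.5,-3.95,-0.62,0.5,0,0,0],[0.5,-3.95,-0.62,0.5,0,0,0],[0.5,-3.95,-0.62,0.5,0,0,0],[0.5,-3.95,-0.62,0.5,0,0,0],[0.5,-3.95,-0.62,0.5,0,0,0],[0.5,-3.95,-0.62,0.5,0,0,0],[0.5,-3.95,-0.62,0.5,0,0,0]]';python3 -m crank '[[0.5,0,0,0,0,0,0],[0.5,0,0,0,0,0,0],[0.5,0,0,0,0,0,0]]';python3 go.py 535 295 5 320; python3 look.py w11
```

```text
clock: 10.05
tool_pos: [549.7, 262.5, 330.9]
eef_rot: [0.719, -0.695, 0.007, -0.002]
ft_force: [0.6, -0.5, 0.9]
opening: 64.2
clock: 10.3
tool_pos: [549.2, 271.1, 328.6]
eef_rot: [0.72, -0.694, 0.005, -0.003]
ft_force: [0.1, -1.0, -0.3]
opening: 64.3
pos [549.2 271.1 328.6] turn [-0.011 -0.003 -0.05 ] shift now [-2.44  1.34  0.84] shift tgt-axes [-2.5   1.21  0.86] open 64.29876364051337 t 10.3
10.3 [549.2 271.1 328.6] toolx yaw -87.86 z [ 0.011 -0.003 -1.   ] J [ 0.35  0.38  1.55 -0.01  1.21  1.88]
px (256, 189, 52, 67) [282. 216.] lid [534.4 295.2] size [43.2, 33.8] yaw -0.6
```

View pics/w11.png

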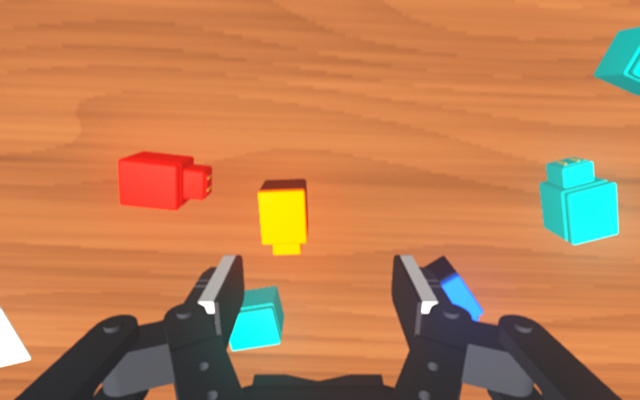

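```bash
python3 yaw.py w11 240 192 325 238;  python3 yaw.py w11 240 196 325 234; python3 - <<'E'
import cv2
a=cv2.imread("pics/w11.png")
cv2.imwrite("pics/w11z.png",cv2.resize(a[170:270,235:335],None,fx=6,fy=6,interpolation=2))
E
```

```text
[(np.float64(4.11), np.float64(0.7)), (np.float64(4.02), np.float64(0.5))]
[(np.float64(4.32), np.float64(0.5)), (np.float64(3.82), np.float64(0.6))]
```

View pics/w11z.png

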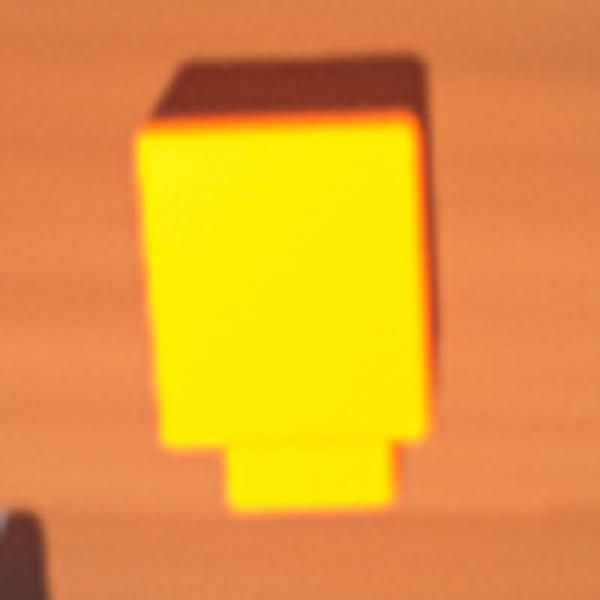

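```bash
python3 - <<'E'
from h import *
s=env.sense()
W=np.array([ray("wrist",(x/6+235-.4,y/6+170-.4),40,s)[:2] for x,y in[(134,130),(415,120),(430,438),(160,448)]])
print(W.round(1).tolist(),W.mean(0))
E
python3 go.py 535 295 4.1 240
```

```text
[[554.2, 313.9], [556.8, 278.7], [513.6, 275.6], [511.0, 311.0]] [533.89909448 294.78561427]
pos [549.2 270.5 328.7] turn [-0.011 -0.004 -0.035] shift now [-2.53  1.43  8.84] shift tgt-axes [-2.55  1.24  8.87] open 64.08290586660993 t 10.35
```

Size 43×35 checks out; the centre is (534.2,294.8), yaw 4.1°. Align above it with narrower jaws, because the red one is close, then check.

```bash
python3 -m crank '[[0.2,0,0,0,-0.011,-0.004,-0.035],[0.2,-2.55,1.3,0,0,0,0],[0.2,0,0,3,0,0,0],[0.2,0,0,3,0,0,0],[0.2,0,0,2,0,0,0],[0.2,0,0,0,0,0,0],[0.2,0,0,0,0,0,0]]';python3 go.py 534.2 294.8 4.1 186; python3 look.py w12
```

```text
clock: 10.93
tool_pos: [536.8, 285.0, 251.5]
eef_rot: [0.726, -0.688, 0.003, -0.003]
ft_force: [0.1, 0.6, 0.6]
opening: 51.3
pos [536.8 285.  251.5] turn [-0.008  0.    -0.018] shift now [-0.99  0.26  6.55] shift tgt-axes [-1.    0.19  6.55] open 51.30334301851722 t 10.9333
10.9333 [536.8 285.  251.5] toolx yaw -86.94 z [ 0.008  0.001 -1.   ] J [ 0.37  0.44  1.66 -0.    1.04  1.89]
px (261, 203, 69, 89) [296. 242.] lid [534.  295.3] size [34.2, 44.9] yaw 3.5
```

View pics/w12.png

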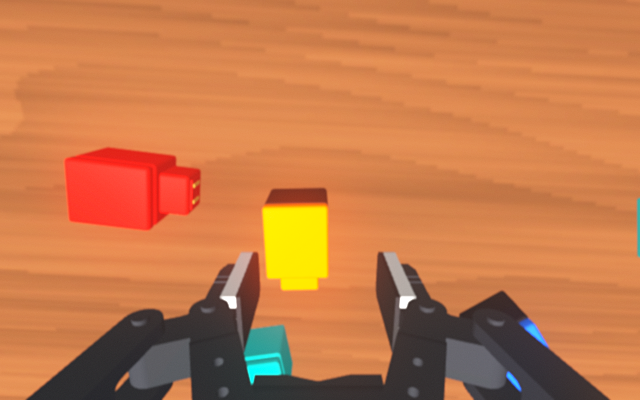

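```bash
python3 -m crank '[[0.2,-1.0,0.2,0,-0.008,0,-0.018],[0.2,0,0,0,0,0,0],[0.2,0,0,0,0,0,0],[0.2,0,0,0,0,0,0]]';python3 go.py 534.2 295 4.1 186
```

```text
clock: 11.32
tool_pos: [536.0, 294.6, 256.8]
eef_rot: [0.731, -0.682, 0.001, -0.003]
ft_force: [-0.3, -0.8, -0.1]
opening: 51.4
pos [536.  294.6 256.8] turn [-0.007  0.002 -0.002] shift now [-0.04  0.23  7.08] shift tgt-axes [-0.05  0.18  7.08] open 51.409371969960134 t 11.3167
```

```bash
python3 -m crank '[[0.2,0,0.2,3.0,-0.007,0.002,-0.002],[0.2,0,0,3.0,0,0,0],[0.2,0,0,0.9,0,0,0],[0.2,0,0,0,0,0,0]]';python3 go.py 534.2 295 4.1 188; python3 look.py w13
```

```text
clock: 11.65
tool_pos: [536.9, 296.3, 191.7]
eef_rot: [0.732, -0.681, 0.003, -0.006]
ft_force: [-0.4, 0.1, 0.1]
opening: 51.2
pos [536.9 296.3 191.7] turn [-0.012  0.004  0.002] shift now [0.11 0.28 0.37] shift tgt-axes [0.11 0.28 0.37] open 51.18168185005054 t 11.65
11.65 [536.9 296.3 191.7] toolx yaw -85.81 z [ 0.012  0.005 -1.   ] J [0.39 0.51 1.71 0.   0.91 1.89]
px (269, 253, 96, 112) [316. 308.] lid [533.  295.6] size [49.3, 34.0] yaw 2.0
```

View pics/w13.png

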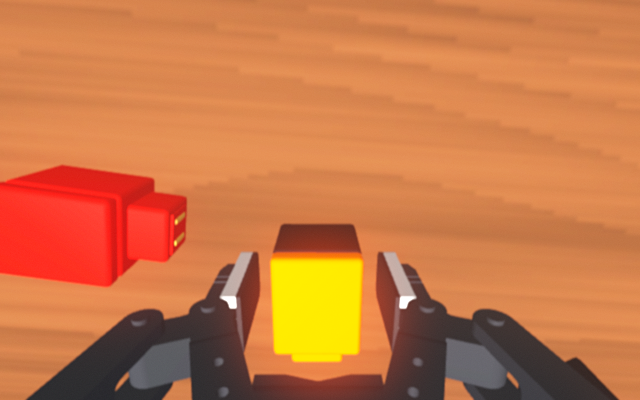

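Centred. Close with the same small corrections, then lift.

```bash
python3 -m crank '[[0.2,0,0.2,0.2,-0.012,0.004,0.002],[-1,0,0,0,0,0,0],[-1,0,0,0,0,0,0],[-1,0,0,0,0,0,0],[-1,0,0,0,0,0,0],[-1,0,0,0,0,0,0],[-1,0,0,0,0,0,0],[-1,0,0,0,0,0,0]]'; python3 -m crank '[[-1,0,0,-3,0,0,0],[-1,0,0,-4,0,0,0],[-1,0,0,-4,0,0,0],[-1,0,0,-4,0,0,0],[-1,0,0,-3,0,0,0],[-1,0,0,0,0,0,0],[-1,0,0,0,0,0,0]]'; python3 go.py 512 -185 4.1 370; python3 look.py w14|head -1; python3 - <<'E'
from h import *
cv2.imwrite("pics/side14.png",env.get_image("side")[:,:,::-1])
E
```

```text
clock: 12.37
tool_pos: [537.0, 297.2, 196.7]
eef_rot: [0.732, -0.682, 0.002, -0.005]
ft_force: [0.4, -0.4, -0.2]
opening: 35.1
clock: 12.95
tool_pos: [534.8, 296.1, 381.9]
eef_rot: [0.732, -0.682, 0.0, -0.001]
ft_force: [-0.7, -0.1, -0.7]
opening: 34.9
pos [534.8 296.1 381.9] turn [-0.002  0.001 -0.001] shift now [47.82  5.68  1.15] shift tgt-axes [47.82  5.71  1.19] open 34.870392215274606 t 12.95
12.95 [534.8 296.1 381.9] toolx yaw -85.94 z [ 0.002  0.001 -1.   ] J [0.39 0.34 1.46 0.   1.33 1.89]
```

View pics/w14.png

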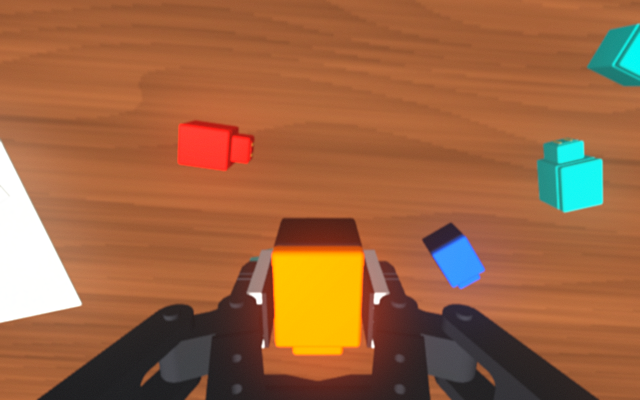

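View pics/side14.png

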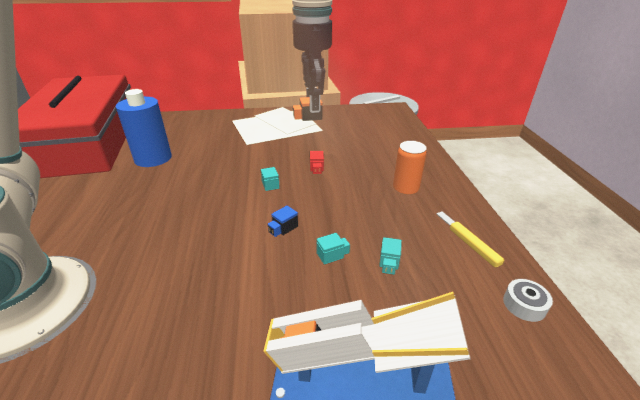

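Second relay held, blue unmoved at side (284,221). Carry it to the rail.

```bash
python3 -m crank '[[-1,3.95,0.45,0,0,0,0],[-1,3.95,0.45,0,0,0,0],[-1,3.95,0.45,0,0,0,0],[-1,3.95,0.45,0,0,0,0],[-1,3.95,0.45,0,0,0,0],[-1,3.95,0.45,0,0,0,0],[-1,3.95,0.45,0,0,0,0],[-1,3.95,0.45,0,0,0,0],[-1,3.95,0.45,0,0,0,0],[-1,3.95,0.45,0,0,0,0],[-1,3.95,0.45,0,0,0,0],[-1,3.0,0.45,0,0,0,0]]'; python3 -m crank '[[-1,0,0,0,0,0,0],[-1,0,0,0,0,0,0],[-1,0,0,0,0,0,0]]'; python3 place.py 619.2 -205.6 113.5 -12.1 10 255
```

```text
clock: 14.05
tool_pos: [508.7, -183.0, 352.3]
eef_rot: [0.736, -0.676, -0.02, 0.012]
ft_force: [0.8, 0.2, -0.3]
opening: 34.2
clock: 14.3
tool_pos: [506.8, -189.6, 345.7]
eef_rot: [0.733, -0.68, -0.024, 0.014]
ft_force: [-0.1, 0.8, -1.2]
opening: 34.7
pos [ 506.8 -189.6  345.7] tgt [ 522.7 -184.9  348.8] turn(now) [0.489 0.071 0.281] shift now-axes cm [-0.35 -1.6  -0.39] target-axes [-0.79 -1.45  0.33] open 34.72543386147109 F [-0.1  0.8 -1.2]
```

```bash
python3 -m crank '[[-1,0,-1.2,-1.5,0,0,0],[-1,0,0,0,0.098,0.014,0.056],[-1,0,0,0,0.098,0.014,0.056],[-1,0,0,0,0.098,0.014,0.056],[-1,0,0,0,0.098,0.014,0.056],[-1,0,0,0,0.098,0.014,0.056],[-1,0,0,0,0,0,0],[-1,0,0,0,0,0,0]]'; python3 place.py 619.2 -205.6 113.5 -12.1 10 220;  python3 look.py w15|head -1;python3 walls.py w15 150 180 200 220 2>/dev/null
```

```text
clock: 14.97
tool_pos: [518.8, -175.4, 352.1]
eef_rot: [-0.613, 0.76, -0.163, 0.142]
ft_force: [-0.4, 0.1, 0.3]
opening: 34.8
pos [ 518.8 -175.4  352.1] tgt [ 537.2 -188.   317.1] turn(now) [ 0.001  0.014 -0.004] shift now-axes cm [ 0.9  -0.39  4.03] target-axes [ 0.85 -0.38  4.04] open 34.760892105329475 F [-0.4  0.1  0.3]
14.9667 [ 518.8 -175.4  352.1] toolx yaw -101.98 z [ 0.416 -0.074 -0.906] J [-0.5   0.17  1.84  0.2   0.73  1.16]
150 273.0 398.0 [46.9 34.8 10. ] [ 46.7 -42.2  10. ] mid [46.8 -3.7 10. ]
180 278.0 391.5 [27.8 32.4 10. ] [ 27.7 -39.4  10. ] mid [27.75 -3.5  10.  ]
200 282.0 387.0 [14.4 30.3 10. ] [ 14.4 -37.2  10. ] mid [14.4  -3.45 10.  ]
220 nan 382.5 [nan nan nan] [  0.7 -35.   10. ] mid [nan nan nan]
tool at [6.1, 4.9, 260.3]
```

View pics/w15.png

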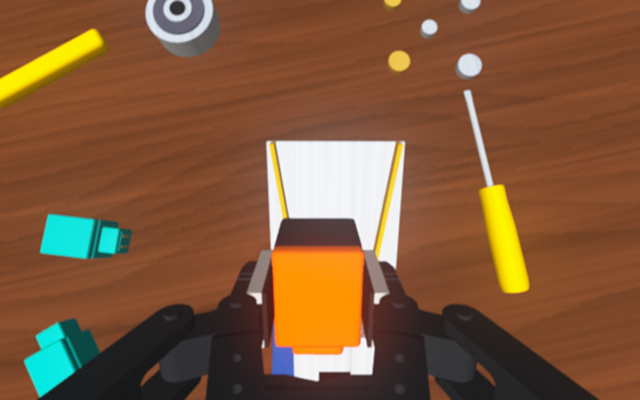

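Rail origin confirmed again (tray mid -3.6). Shift +0.85 cm in tool x and descend 4 cm.

```bash
python3 -m crank '[[-1,0.85,-0.3,0,0.001,0.014,-0.004],[-1,0,0,2.2,0,0,0],[-1,0,0,2.0,0,0,0],[-1,0,0,0,0,0,0],[-1,0,0,0,0,0,0],[-1,0,0,0,0,0,0]]'; python3 place.py 619.2 -205.6 113.5 -12.1 10 200
```

```text
clock: 15.52
tool_pos: [541.0, -189.2, 315.3]
eef_rot: [-0.618, 0.757, -0.167, 0.133]
ft_force: [-0.9, -0.2, -1.0]
opening: 34.8
pos [ 541.  -189.2  315.3] tgt [ 545.4 -189.8  299. ] turn(now) [ 0.006 -0.     0.01 ] shift now-axes cm [-0.03  0.28  1.66] target-axes [-0.03  0.29  1.66] open 34.84239874607863 F [-0.9 -0.2 -1. ]
```

```bash
python3 -m crank '[[-1,0,0.2,1.4,0.006,0,0.01],[-1,0,0,0,0,0,0],[-1,0,0,0,0,0,0]]'; python3 place.py 619.2 -205.6 113.5 -12.1 10 196; python3 look.py w16|head -1;python3 walls.py w16 200 210 220 2>/dev/null
```

```text
clock: 15.77
tool_pos: [545.9, -190.9, 304.5]
eef_rot: [-0.614, 0.759, -0.17, 0.136]
ft_force: [0.8, -0.1, -1.6]
opening: 34.7
pos [ 545.9 -190.9  304.5] tgt [ 547.1 -190.1  295.4] turn(now) [-0.003 -0.002  0.002] shift now-axes cm [-0.1   0.3   0.87] target-axes [-0.1   0.3   0.87] open 34.65332687948916 F [ 0.8 -0.1 -1.6]
15.7667 [ 545.9 -190.9  304.5] toolx yaw -102.04 z [ 0.416 -0.091 -0.905] J [-0.5   0.26  1.85  0.21  0.62  1.14]
200 236.5 390.5 [39.5 33.  10. ] [ 39.5 -41.   10. ] mid [39.5 -4.  10. ]
210 238.5 388.5 [34.4 32.4 10. ] [ 34.5 -40.4  10. ] mid [34.45 -4.   10.  ]
220 240.5 386.5 [29.2 31.7 10. ] [ 29.3 -39.7  10. ] mid [29.25 -4.   10.  ]
tool at [12.7, -4.6, 204.7]
```

```bash
python3 - <<'E'
from h import *
cv2.imwrite("pics/side16.png",cv2.resize(env.get_image("side")[220:390,260:500,::-1],None,fx=3,fy=3,interpolation=2))
E
```

```text
(no output)
```

View pics/side16.png

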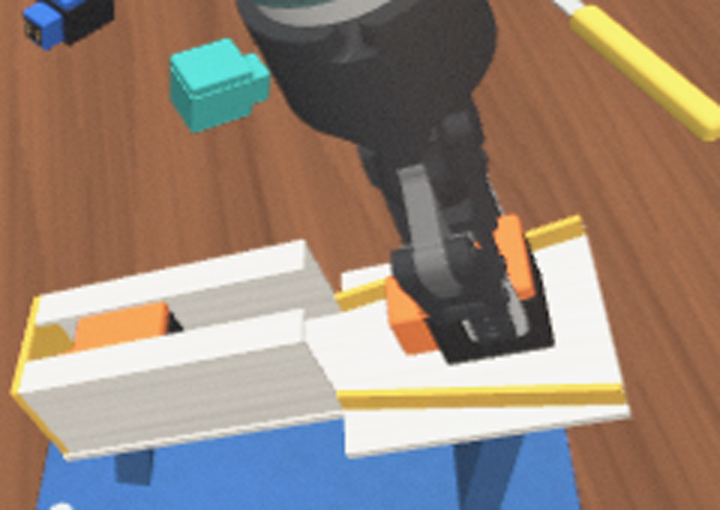

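Good alignment, about 8 mm to go. Lower in steps until the tool stalls.

```bash
python3 -m crank '[[-1,-0.05,0,0.4,0,0,0],[-1,0,0,0,0,0,0]]'|grep -E "pos|force"; python3 -m crank '[[-1,0,0,0.2,0,0,0],[-1,0,0,0,0,0,0]]' |grep -E "pos|force"; python3 -m crank '[[-1,0,0,0.2,0,0,0],[-1,0,0,0,0,0,0]]' |grep -E "pos|force";python3 place.py 619.2 -205.6 113.5 -12.1 10 196
```

```text
tool_pos: [547.4, -190.7, 302.3]
ft_force: [-0.3, -0.2, -0.8]
tool_pos: [548.3, -190.9, 301.2]
ft_force: [-0.4, -0.1, -0.0]
tool_pos: [549.2, -191.0, 299.5]
ft_force: [0.2, 0.6, -0.8]
pos [ 549.2 -191.   299.5] tgt [ 547.1 -190.1  295.4] turn(now) [-0.007 -0.002  0.003] shift now-axes cm [-0.05  0.38  0.28] target-axes [-0.04  0.38  0.28] open 34.38264798618997 F [ 0.2  0.6 -0.8]
```

```bash
python3 -m crank '[[-1,0,0,0.2,0,0,0],[-1,0,0,0,0,0,0]]'|grep -E "pos|force"; python3 -m crank '[[-1,0,0,0.2,0,0,0],[-1,0,0,0,0,0,0]]' |grep -E "pos|force"; python3 -m crank '[[-1,0,0,0.2,0,0,0],[-1,0,0,0,0,0,0]]' |grep -E "pos|force";python3 place.py 619.2 -205.6 113.5 -12.1 10 196; python3 - <<'E'
from h import *
cv2.imwrite("pics/side17.png",cv2.resize(env.get_image("side")[220:390,260:500,::-1],None,fx=3,fy=3,interpolation=2))
E
```

```text
tool_pos: [550.1, -191.2, 297.5]
ft_force: [-0.5, -0.3, -0.3]
tool_pos: [551.0, -191.5, 296.6]
ft_force: [0.2, -0.4, 0.0]
tool_pos: [551.1, -191.5, 297.2]
ft_force: [0.3, 0.1, -0.2]
pos [ 551.1 -191.5  297.2] tgt [ 547.1 -190.1  295.4] turn(now) [-0.009 -0.003  0.004] shift now-axes cm [-0.05  0.46 -0.02] target-axes [-0.05  0.46 -0.01] open 34.892394739540315 F [ 0.3  0.1 -0.2]
```

View pics/side17.png

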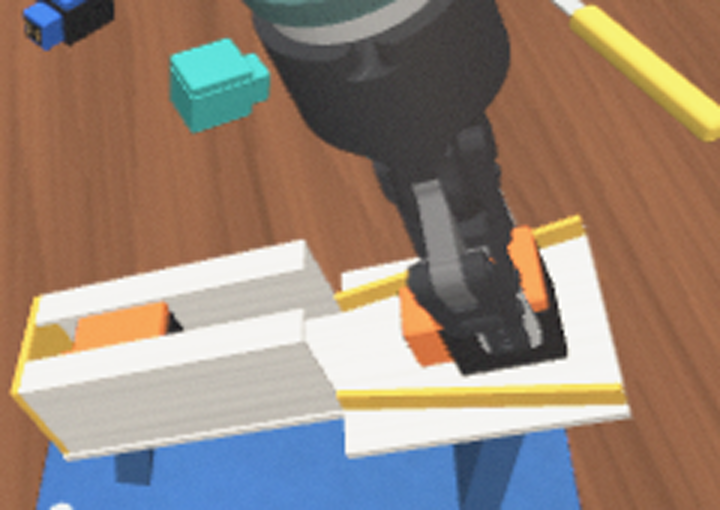

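The tool stalled with the relay on the floor, at the expected offset of ~196. Release.

```bash
python3 -m crank '[[0.4,0,0,0,0,0,0],[0.4,0,0,0,0,0,0],[0.4,0,0,0,0,0,0],[0.4,0,0,0,0,0,0],[0.4,0,0,0,0,0,0],[0.4,0,0,0,0,0,0],[0.4,0,0,0,0,0,0]]'; python3 look.py w18 | head -1;  python3 - <<'E'
from h import *
cv2.imwrite("pics/side18.png",cv2.resize(env.get_image("side")[220:390,260:500,::-1],None,fx=3,fy=3,interpolation=2))
E
```

```text
clock: 17.5
tool_pos: [552.0, -191.8, 296.1]
eef_rot: [-0.614, 0.758, -0.173, 0.137]
ft_force: [-0.2, -0.7, -0.1]
opening: 59.7
17.5 [ 552.  -191.8  296.1] toolx yaw -101.99 z [ 0.421 -0.094 -0.902] J [-0.49  0.28  1.85  0.21  0.59  1.14]
```

View pics/side18.png

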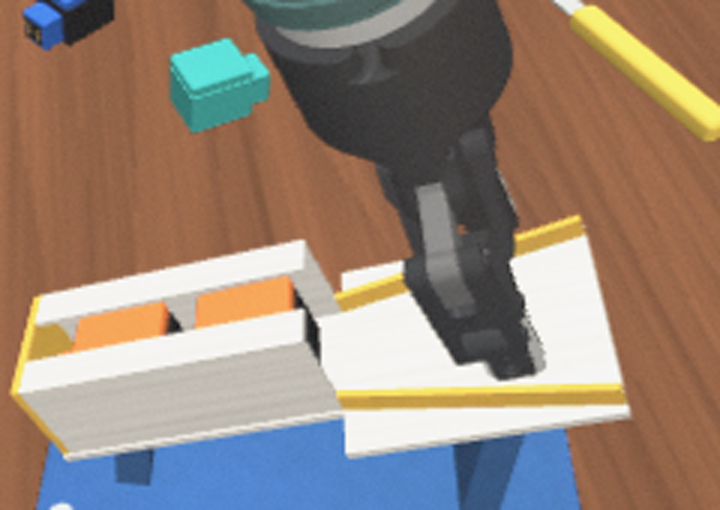

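Both relays are in the tube. Back the gripper off and check the positions.

```bash
python3 -m crank '[[0.4,0,0,-3,0,0,0],[0.4,0,0,-4,0,0,0],[0.4,0,0,-4,0,0,0],[0.4,0,0,-4,0,0,0],[0.4,3,0,-2,0,0,0],[0.4,3,-3,0,0,0,0],[0.4,3,-3,0,0,0,0],[0.4,3,-3,0,0,0,0],[0.4,3,-3,0,0,0,0],[0.4,0,0,0,0,0,0],[0.4,0,0,0,0,0,0],[0.4,0,0,0,0,0,0]]'; python3 - <<'E'
from h import *
yw,g=np.radians(-12.1),np.radians(25);u=np.array([np.cos(g)*np.cos(yw),np.cos(g)*np.sin(yw),np.sin(g)]); y=np.array([-np.sin(yw),np.cos(yw),0]); n=np.cross(u,y);o=np.array([619.2,-205.6,113.5])
for nm,(a,b,c,d) in{"side":(290,380,255,400),"scene":(270,400,160,330)}.items():
    im=env.get_image(nm); cv2.imwrite(f"pics/{nm}19.png",cv2.resize(im[a:b,c:d,::-1],None,fx=4.5,fy=4.5,interpolation=2)); cv2.imwrite(f"pics/{nm}19f.png",im[:,:,::-1])
    m=cv2.inRange(cv2.cvtColor(im,cv2.COLOR_RGB2HSV),(8,170,120),(18,255,255)); m[:a]=0;m[:,:c]=0;m[:,d:]=0
    k,l,s,cc=cv2.connectedComponentsWithStats(m); M=np.linalg.inv(np.array(env.camera_model(nm)["world_to_cam"])); mm=env.camera_model(nm)
    for i in range(1,k):
        if s[i,4]<40: continue
        r,q=np.where(l==i)
        X=[]
        for px in zip(q,r):
            dd=M[:3,:3]@np.array([(px[0]-mm["cx"])/mm["fx"],(px[1]-mm["cy"])/mm["fy"],1]); t=(40-(M[:3,3]-o)@n)/(dd@n); v=M[:3,3]+t*dd-o; X.append((v@u,v@y))
        X=np.array(X); print(nm,s[i],"xr range",X[:,0].min().round(1),X[:,0].max().round(1),"y",X[:,1].min().round(1),X[:,1].max().round(1))
E
```

```text
clock: 18.6
tool_pos: [552.4, -346.8, 508.1]
eef_rot: [-0.616, 0.757, -0.173, 0.136]
ft_force: [-1.1, 0.3, -0.3]
opening: 59.8
scene [188 300  24  21 264] xr range -174.4 -122.3 y -6.4 12.3
scene [206 316  28  29 334] xr range -114.2 -63.3 y -16.8 14.0
```

View pics/side19.png

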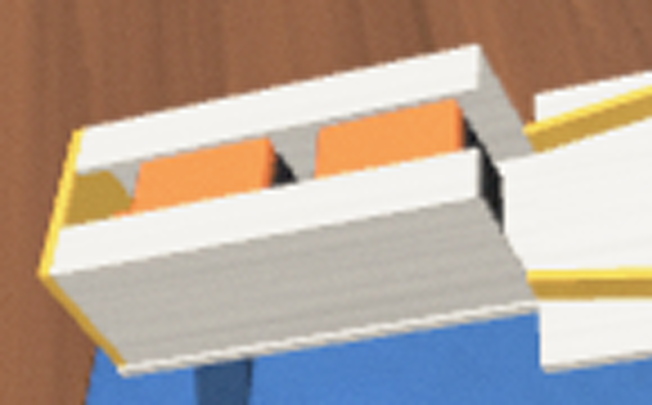

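View pics/scene19f.png

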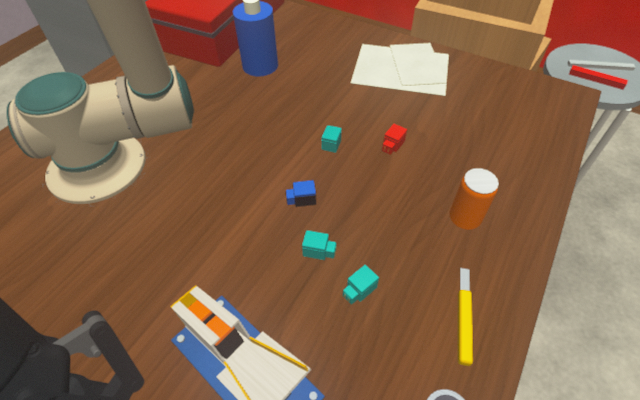

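Lid front edges are at -174.4 and -114.2 mm along the rail, against an ideal -174 and -114. Both relays are fully seated, and blue is still at scene (302,194).

```bash
python3 -m crank '[[0.4,0,0,0,0,0,0],[0.4,0,0,0,0,0,0],[0.4,0,0,0,0,0,0],[0.4,0,0,0,0,0,0]]'; python3 - <<'E'
from h import *
print(env.hand_in())
E
```

```text
clock: 19.03
tool_pos: [550.3, -341.4, 507.1]
eef_rot: [-0.617, 0.756, -0.17, 0.136]
ft_force: [-0.7, -0.2, 0.8]
opening: 59.4
the job is handed in; nothing more can be done
None
```

Both orange relays are in the covered tube, one behind the other at the stop, upright with noses downhill. I handed the job in at about 19 s of the 61 s allowed; `env.hand_in()` reported no verdict.

I gripped each relay across its width, set it on the tray floor tilted to the slope, and released it. Each slid straight down.

Last checks:
- **Position in the rail:** the lid front edges measured -174.4 and -114.2 mm along the rail. Fully seated relays would give -174 and -114.
- **Blue relay and look-alikes:** blue was at the same place in the scene picture as at the start. I did not touch it or the red and turquoise look-alikes, and they showed no visible shift.
- **Robot at hand-in:** the gripper was well clear and touching nothing.

Checks that were off or did not work:
- **Rail sideways position:** early estimates disagreed by about 3 mm. I used the wrist view of the guide walls, and the closer views agreed to within 0.5 mm.
- **Rear lid edges:** the orange patches ran about 7 mm too far uphill, and their sideways spread was noisy. I put this down to the loose colour mask and relied on the front edges and the pictures.
- **Side camera:** the final colour check there found nothing, so I judged that view by eye.
- **Touchdown:** the force reading did not show contact with the tray floor. I recognised it by the tool stalling at the expected height.

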